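# Load the drilling nest and set its selector wheel

## Robot

A 7-joint arm with a two-finger parallel gripper is mounted at the origin on a cart in front of the work surface, level with it; the furniture and walls round the work are solid. World frame = base frame: x ahead of the robot, y to its left, z up, the work surface at z = 0. Lengths are in m, angles in rad, forces in N, time in s.
With the tool pointing down it reaches from about 0.4 to 0.875 m from the base axis. Payload 6.5 kg.
Tool frame: the origin (TCP) lies on the centre line of the jaws, within the pads' length; the fingertips stand 14 mm ahead of it and the grasp point (between the pads) lies 5 mm behind it (manip.tip_reach is the distance from the TCP to the fingertips, in m); z points along the fingers, y is the line along which they close (so a half turn about z gives the same grasp; the last joint's range is limited). The gripper opens to 85 mm and grips with 20 to 120 N. Pads are 22 mm wide; open, the fingers measure 114 mm over their backs; the gripper's body (76 mm by 85 mm) begins 54 mm behind the grasp point. The pads swing forward as they close: fully open they stand 13 mm farther back than shut.
Start: joints at [1.267, 0.536, -0.004, 1.538, 0.003, 1.067, -0.071], TCP at [0.153, -0.632, 0.245] pointing down, gripper open.
Joint ranges: [-2.7, 2.7], [-0.37, 2.16], [-1.27, 1.26], [0.24, 2.4], [-1.31, 4.45], [0.19, 1.91], [-2.76, 2.76]. Speed limits (rad/s): [2.39, 2.39, 3.14, 3.14, 3.14, 3.14, 3.14].

## Interface

Orientations are given as a unit quaternion [w, x, y, z].
In Python, from plant import manip gives the robot as it stands.
- The arm moves only by the tool arm_command, never from a script. Its arguments are lists of equal length, an entry for each row: "xyz": the shift along the tool's x, y, z in m, a list of three; "twist": the turn, a rotation vector about the tool's x, y, z in degrees, a list of three; "claw": the opening, from 0 (shut) to 1 (fully open). A call has 1 to 5 rows; each row shifts and turns the commanded pose from where the row before left it, along the tool's axes as they then stand; what a row does not reach is not made up. A row lasts 1/10 s, in which the tool goes at most 50 mm and 8.59 degrees, less where a joint would pass 70% of its speed; a pose out of reach is approached as far as the arm can. A call with a gripper value outside its range is refused whole. The fingers move at their own pace and stop on an object; "force" is the grip in N (left out, the last holds). Time passes only in rows, so rows that do not move let the fingers close. It gives the time, the measured TCP pose, the force, the opening and the grip force at its end, in the units of the state.
- manip.read_state(): the state, without advancing time (a new reading comes with each control period).
- manip.camera(name): name is "scene" or "top" or "wrist"; returns a dict with "img" (480x640x3 uint8, red, green, blue), "mtx" (3x3 intrinsics, pixels), "pose" (4x4, takes a point from camera to world coordinates); the wrist camera has in their place "mount" (4x4, takes a point from camera to tool coordinates, whose origin is the TCP and whose axes are the flange's). Camera axes: x right, y up, looking along -z (the intrinsics and any distortion apply to the point x, -y, -z); pixel columns grow to the right and rows downward; lengths in m; the calibration is good to about 2 mm. A picture is of the moment at which its call begins: read the wrist's pose just before it. There is no depth.
- manip.close_job(): hands the job in; it is judged then, once.
The state is a dict: "t": time; "joint_pos": joint angles; "qvel": joint speeds; "effort": joint torques, N m; "ee_pos": TCP position; "tcp_rot": TCP orientation; "contact_force": force on the tool from outside, world axes, zero at the start; "wrist_torque": the same for the moment, N m; "opening": finger opening in m; "finger_force": force on a finger pad.
Only numpy, scipy, OpenCV 4.12 (cv2) and the standard library are available. Lean on these libraries where they do the work, as an engineer would, in place of code of your own. Each camera call takes 0.05 s, during which the arm holds its last target. There are 200 camera calls.

## Task

Get the drilling nest ready: first turn the black handle of the selector until the yellow sector fills the window of the grey box (loading). Lift the red hold-down bar off the nest, lay it aside on the bench and put every blank that is there flat on the floor of the pocket of its own outline, then lay the bar back flat across its two blue supports and only then turn the wheel until green fills the window (ready to drill). Leave the tape roll and the small spanner where they are.

Things in the scene. Friction and masses are not known exactly. Their poses are not given: they have to be found in the camera images.
- selector: grey square box 116 x 116 mm, 24 mm high, fixed on the bench (its place and yaw vary). Under its cover lies a wheel with six coloured 60 degree sectors, one small window 18 x 20 mm in the cover on the box's -x side shows one of them. Origin: centre of the underside, on the wheel's axis; z up.
- window (a point): middle of the selector's window, at the top of the cover (41 mm to -x from the axis, 24 mm above the bench).
- wheel_grip (a point): middle of the wheel's black bar handle, on the vertical turning axis, 40 mm above the bench. The handle is 62 mm long (along this point's x), 15 mm wide (along its y), and stands from 28 to 52 mm above the bench; nothing is beside it above the cover. It can be pinched across its 15 mm from above and turned; the point turns with the wheel.
- wheel (a joint): angle of the wheel (rad), growing anticlockwise seen from above, -2.2 to 3.0 with stops. In the middle of the window stand: black at -2.094, yellow at -1.047, white at 0, green at 1.047, red at 2.094, blue near 3.0; one colour alone fills the window within about 0.22 rad of its value. It starts at red, or between red and a neighbour. It turns with light friction (0.06 N m) and stays where it is left.
- nest: fixed aluminium nest plate 90 (x) x 190 (y) mm, 14 mm thick, with three pockets 8 mm deep in a row along its y (round at +y, square in the middle, oblong at -y) and a blue support block at each end (60 x 22 mm, centres at y = +-106 mm). Each support's top is a saddle 43 mm above the bench, 38 mm wide in x, between two ears 10 mm high. Origin: centre of the underside, z up; place and yaw vary.
- round_pocket (a point): centre of the floor of the round pocket, diameter 63 mm; floor 6 mm above the bench, plate top 8 mm above the floor. Axes as the nest's.
- square_pocket (a point): centre of the floor of the square pocket, 55 x 55 mm; floor 6 mm above the bench. Axes as the nest's.
- oblong_pocket (a point): centre of the floor of the oblong pocket, 69 (x) x 43 (y) mm; floor 6 mm above the bench. Axes as the nest's.
- bar_seat (a point): point halfway between the two saddles, at saddle height (43 mm above the bench): the hold-down bar's origin belongs here, its length along the nest's y. Axes as the nest's.
- round_blank: brass round plate, diameter 58 mm, 12 mm thick. On top a dark steel grip boss 22 (along x) x 30 (along y) x 20 mm high, centred, the best place to grasp (fingers closing along its x). Origin: centre of the underside, z up; 32 mm high in all, 0.16 kg. It may be absent in a run.
- square_blank: copper square plate 50 x 50 mm, 12 mm thick, sides along x and y. On top a dark steel grip boss 22 (along x) x 30 (along y) x 20 mm high, centred, the best place to grasp (fingers closing along its x). Origin: centre of the underside, z up; 32 mm high in all, 0.16 kg. It may be absent in a run.
- oblong_blank: steel oblong plate 64 (x) x 38 (y) mm, 12 mm thick. On top a dark steel grip boss 22 (along x) x 30 (along y) x 20 mm high, centred, the best place to grasp (fingers closing along its x). Origin: centre of the underside, z up; 32 mm high in all, 0.16 kg. It may be absent in a run.
- hold_bar: red flat bar 30 (x) x 230 (y) mm, 12 mm thick, a black grip block 22 (x) x 40 (y) x 20 mm high in the middle of its top to grasp it by. 0.25 kg. Origin: centre of the underside. At the start it lies in the saddles over the pockets. A free place for it is along the bench's front edge right of the blanks (about x 0.41, y -0.27, lying along y). Either end may point either way.
- tape_roll: roll of yellow marking tape, diameter 77 mm, 19 mm high, loose bystander at the front right. Origin: centre of the underside. Above and behind it the drill head overhangs (x over 0.48, y below -0.22, from 0.29 m up): keep the arm in front of it.
- spanner_14: small double open spanner 150 mm long, loose bystander behind the selector. Origin: centre of the underside. (Left of the bench, near y 0.35, a slack cable hangs, 0.1 m high at the back and rising to 0.55 m towards the robot: the arm must pass over it.)
Things that resemble listed ones, but are neither listed nor needed, are in the scene too. What is shaped like the oblong_blank but turquoise is not meant.

How it is judged:
By the outcome, as a careful person would: the job done as asked, in the order asked, and still so for the second after the job is handed in, with the robot touching nothing.
Of round_blank, square_blank, oblong_blank only 2 to 3 are there at a start; the rules pass over those that are not, and their reading is None.
At some moment in a run one of round_blank, square_blank, oblong_blank may be knocked a few centimetres aside while the robot is not near it.
Once in a run the grip may slacken for a moment while it holds something.
It also fails if it takes over 210 s, if anything falls off the work surface, if the arm or the gripper's body presses on something with over 40 N, if the wrist force passes 120 N, or if a joint passes its speed limit or range.

## Working session

There is one attempt and no reset: what is moved stays moved. The work goes in short steps, Python scripts to look and compute and a tool call to move; the robot and the scene stay as the last step left them, time stands still between calls to the robot, and variables do not carry over. Pictures are saved under pics/ and viewed, at most 14 in all, crops included, and the job is handed in when it is done.

Besides the shell and the picture viewer there is one more tool, called as name(argument=value, ...) on one line, values as JSON. arm_command: Moves the arm, as the interface text tells. Its arguments: {"type":"object","properties":{"xyz":{"type":"array","items":{"type":"array","items":{"type":"number"}}},"twist":{"type":"array","items":{"type":"array","items":{"type":"number"}}},"claw":{"type":"array","items":{"type":"number"}},"force":{"type":"number"}},"required":["xyz","twist","claw"]}

```bash
ls; mkdir -p pics
python3 - <<'E'
from plant import manip
import cv2
s=manip.read_state();print({k:s[k] for k in('t','ee_pos','tcp_rot','opening')}, manip.tip_reach)
for n in('scene','top'):
    c=manip.camera(n);cv2.imwrite(f'pics/{n}0.png',c['img'][:,:,::-1]);print(n,c['mtx'],c['pose'],[k for k in c])
E
```

```text
pics
{'t': 0.0, 'ee_pos': array([ 0.15297021, -0.63113658,  0.24441498]), 'tcp_rot': array([-8.34439871e-04,  9.92935517e-01,  1.18652180e-01, -1.50975689e-04]), 'opening': 0.08552233387262947} 0.014
scene [[456.8269559    0.         324.01879909]
 [  0.         456.8269559  239.47852974]
 [  0.           0.           1.        ]] [[-0.78611682  0.30951664 -0.53499514  0.06960344]
 [-0.61806556 -0.3881786   0.68360247  0.4393257 ]
 [ 0.00391267  0.86805347  0.49645531  0.53076541]
 [ 0.          0.          0.          1.        ]] ['img', 'mtx', 'pose']
top [[565.24951634   0.         323.67355245]
 [  0.         565.24951634 246.1511861 ]
 [  0.           0.           1.        ]] [[ 0.02001882  0.99750819 -0.06765098  0.48802942]
 [-0.99972247  0.01913089 -0.01374772 -0.17764838]
 [-0.01241924  0.06790741  0.99761433  1.16180633]
 [ 0.          0.          0.          1.        ]] ['img', 'mtx', 'pose']
```

View pics/top0.png

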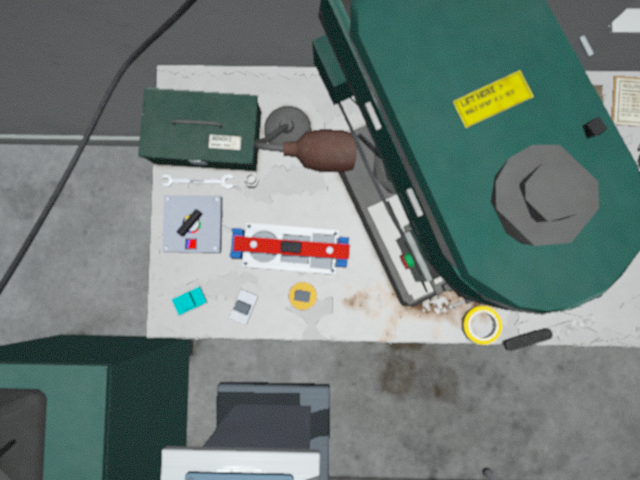

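View pics/scene0.png

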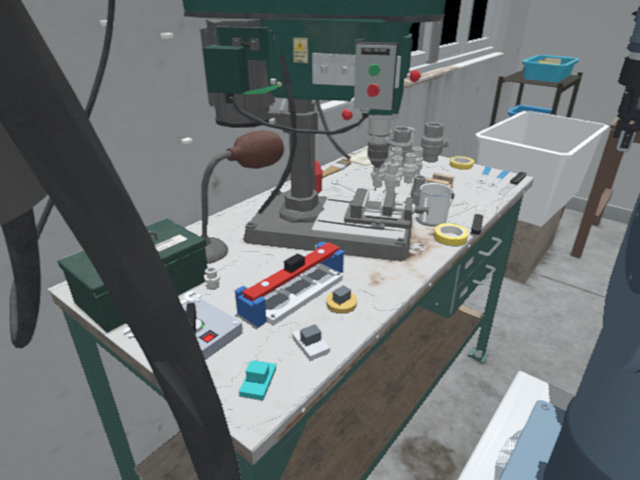

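Top view: selector (192,224) with its black handle (189,222) and its window (192,244) showing blue and red. Nest and bar are at (291,247), tape at (482,325), spanner at (197,182).
Candidates for the blanks: round brass (302,296), steel oblong (243,306), turquoise decoy (189,300), which is not meant. No copper square visible. I'll measure these and check them in one close crop.

```bash
cat > h.py <<'E'
import numpy as np, cv2
from plant import manip
from scipy.spatial.transform import Rotation as R
def rq(q): return R.from_quat([q[1],q[2],q[3],q[0]])
def grab(n):
    s=manip.read_state(); c=manip.camera(n)
    if n=='wrist':
        T=np.eye(4);T[:3,:3]=rq(s['tcp_rot']).as_matrix();T[:3,3]=s['ee_pos'];c['pose']=T@c['mount']
    return c
def cast(c,px,z):
    px=np.atleast_2d(np.array(px,float));K=c['mtx']
    d=np.c_[(px[:,0]-K[0,2])/K[0,0],-(px[:,1]-K[1,2])/K[1,1],-np.ones(len(px))]@c['pose'][:3,:3].T
    o=c['pose'][:3,3]; return (o+d*((z-o[2])/d[:,2])[:,None])[:,:2]
def proj(c,P):
    P=np.atleast_2d(P);q=(P-c['pose'][:3,3])@c['pose'][:3,:3];K=c['mtx']
    return np.c_[K[0,0]*q[:,0]/-q[:,2]+K[0,2],K[1,1]*q[:,1]/q[:,2]+K[1,2]]
def hsv(c): return cv2.cvtColor(c['img'],cv2.COLOR_RGB2HSV)
def blobs(mask,amin,roi=None):
    m=mask.astype(np.uint8)
    if roi: 
        k=np.zeros_like(m);k[roi[1]:roi[3],roi[0]:roi[2]]=1;m=m*k
    cs,_=cv2.findContours(m,cv2.RETR_EXTERNAL,cv2.CHAIN_APPROX_NONE)
    return sorted([x for x in cs if cv2.contourArea(x)>=amin],key=cv2.contourArea,reverse=True)
def rect(c,cnt,z):
    "centre xy, yaw deg of long side, sizes mm, from a contour cast on plane z"
    w=cast(c,cnt.reshape(-1,2),z).astype(np.float32)*1000
    b=cv2.boxPoints(cv2.minAreaRect(w)); e=b[1]-b[0];f=b[2]-b[1]
    if np.hypot(*f)>np.hypot(*e): e,f=f,e
    return b.mean(0).round(1),round(float(np.degrees(np.arctan2(e[1],e[0]))%180),1),round(float(np.hypot(*e)),1),round(float(np.hypot(*f)),1)
def tool(p,yaw=None):
    "shift in tool axes (m) to world point p; turn deg about tool z so that the tool y (mod 180) has world yaw"
    s=manip.read_state();r=rq(s['tcp_rot']);o=r.inv().apply(np.array(p)-s['ee_pos']);out=[o.round(4)]
    if yaw is not None:
        y=r.apply([0,1,0]);a=np.degrees(np.arctan2(y[1],y[0]));d=(yaw-a+90)%180-90;out.append(('turn tool z',round(-d,1)))
    return out
E
python3 - <<'E'
from h import *
c=grab('top');h=hsv(c);H,S,V=h[...,0],h[...,1],h[...,2]
def show(n,m,a,roi,z):
    for b in blobs(m,a,roi)[:2]: print(n,rect(c,b,z))
show('bar',((H<6)|(H>174))&(S>150)&(V>90),300,(225,220,360,280),.055)
show('blue',(H>105)&(H<125)&(S>120),20,(225,220,360,280),.05)
show('handle',(V<60),40,(164,197,220,236),.052)
show('box',(S>15)&(S<80)&(H>100)&(V>100),800,(155,190,228,262),.024)
show('brass',(H>12)&(H<28)&(S>120),80,(280,275,330,320),.012)
show('bossR',(V<110),20,(290,285,315,308),.032)
show('bossO',(V<110),20,(230,290,257,320),.032)
cv2.imwrite('pics/crop1.png',cv2.resize(c['img'][185:330,150:360,::-1],None,fx=3.8,fy=3.8,interpolation=cv2.INTER_CUBIC))
print(cast(c,[[243,306],[302,296],[189,300]],.012))
print(manip.read_state()['joint_pos'])
E
```

```text
bar (array([559.2, -98.2], dtype=float32), 86.8, 225.1, 27.5)
blue (array([543.8,  11. ], dtype=float32), 77.1, 22.1, 13.4)
blue (array([589.1,   8.6], dtype=float32), 96.8, 21.5, 11.9)
handle (array([603.1, 101. ], dtype=float32), 140.1, 54.5, 5.0)
box (array([606.4, 106.1], dtype=float32), 91.1, 118.7, 116.3)
brass (array([ 464.9, -119.9], dtype=float32), 91.2, 52.8, 50.5)
[[ 0.44123315 -0.0006497 ]
 [ 0.46386029 -0.11988648]
 [ 0.45110836  0.10961137]]
[ 1.26679785  0.53699504 -0.00444401  1.53864948  0.00260475  1.06727378
 -0.07122048]
```

View pics/crop1.png

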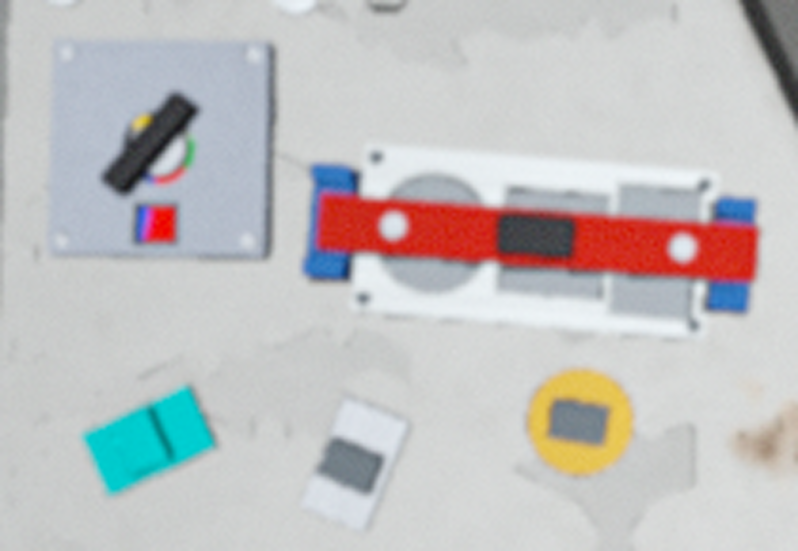

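The crop confirms the choice: brass round at crop (580,422), steel oblong at (355,463), turquoise decoy at (150,440). The window shows blue and red, with the handle at about 140°. There is no square blank. Next I move above the selector.

arm_command(xyz=[[0.034,-0.034,0],[0.034,-0.034,0],[0.034,-0.034,0],[0.034,-0.034,0],[0.034,-0.034,0]], twist=[[0,0,0],[0,0,0],[0,0,0],[0,0,0],[0,0,0]], claw=[1,1,1,1,1])

```text
t: 0.65
ee_pos: [0.2789, -0.4246, 0.2452]
tcp_rot: [-0.0, 0.993, 0.119, -0.0]
contact_force: [0.2, -0.4, 0.3]
opening: 0.0855
finger_force: 0.0
```

arm_command(xyz=[[0.034,-0.034,0],[0.034,-0.034,0],[0.034,-0.034,0],[0.034,-0.034,0],[0.034,-0.034,0]], twist=[[0,0,0],[0,0,0],[0,0,0],[0,0,0],[0,0,0]], claw=[1,1,1,1,1])

```text
t: 1.15
ee_pos: [0.404, -0.2194, 0.2454]
tcp_rot: [0.0, 0.993, 0.119, 0.0]
contact_force: [0.9, 0.1, 0.1]
opening: 0.0856
finger_force: 0.0
```

arm_command(xyz=[[0.034,-0.034,0],[0.034,-0.034,0],[0.034,-0.034,0],[0.034,-0.034,0],[0.034,-0.034,0]], twist=[[0,0,0],[0,0,0],[0,0,0],[0,0,0],[0,0,0]], claw=[1,1,1,1,1])

```text
t: 1.65
ee_pos: [0.5292, -0.0143, 0.2452]
tcp_rot: [0.0, 0.993, 0.118, -0.0]
contact_force: [1.4, -1.0, 0.4]
opening: 0.0855
finger_force: 0.0
```

arm_command(xyz=[[0.034,-0.034,0],[0.034,-0.034,0],[0.034,-0.034,0],[0,0,0],[0,0,0]], twist=[[0,0,0],[0,0,0],[0,0,0],[0,0,-8.5],[0,0,-8.5]], claw=[1,1,1,1,1])

```text
t: 2.15
ee_pos: [0.6037, 0.1096, 0.2447]
tcp_rot: [-0.0, 0.963, 0.269, -0.0]
contact_force: [0.7, -0.1, 0.2]
opening: 0.0855
finger_force: 0.0
```

arm_command(xyz=[[0,0,0],[0,0,0],[0,0,0],[0,0,0],[0,0,0]], twist=[[0,0,-8.5],[0,0,-8.5],[0,0,-8.5],[0,0,-8.5],[0,0,-8.5]], claw=[1,1,1,1,1])

```text
t: 2.65
ee_pos: [0.6035, 0.1071, 0.2449]
tcp_rot: [-0.0, 0.801, 0.598, -0.0]
contact_force: [-0.0, 0.4, 0.5]
opening: 0.0855
finger_force: 0.0
```

arm_command(xyz=[[0,0,0],[0,0,0],[0,0,0],[0,0,0],[0,0,0]], twist=[[0,0,-8.5],[0,0,-8.5],[0,0,-8.5],[0,0,-8.5],[0,0,-8.5]], claw=[1,1,1,1,1])

```text
t: 3.15
ee_pos: [0.6035, 0.107, 0.245]
tcp_rot: [-0.0, 0.53, 0.848, -0.0]
contact_force: [0.9, 0.4, 1.0]
opening: 0.0853
finger_force: 0.0
```

Run:
```python
from h import *
c=grab('wrist');s=manip.read_state();print(s['t'],s['ee_pos'],s['joint_pos'].round(2),c['mount'].round(3).tolist(),c['mtx'][0])
cv2.imwrite('pics/w1.png',c['img'][:,:,::-1])
print(proj(c,[[.606,.106,.052],[.565,.106,.024]]),tool([.606,.106,.245],50))
```

```text
3.2 [0.60352547 0.10683426 0.24478461] [ 0.27  0.59 -0.75  1.61  0.43  1.12 -0.13] [[-0.001, 0.958, 0.287, 0.074], [1.0, 0.001, 0.001, 0.001], [0.001, 0.287, -0.958, -0.128], [0.0, 0.0, 0.0, 1.0]] [365.44187617   0.         316.24076913]
[[317.63635174 217.51079854]
 [279.1891079  192.606009  ]] [array([-0.0018,  0.0018, -0.0002]), ('turn tool z', np.float64(-23.6))]
```

View pics/w1.png

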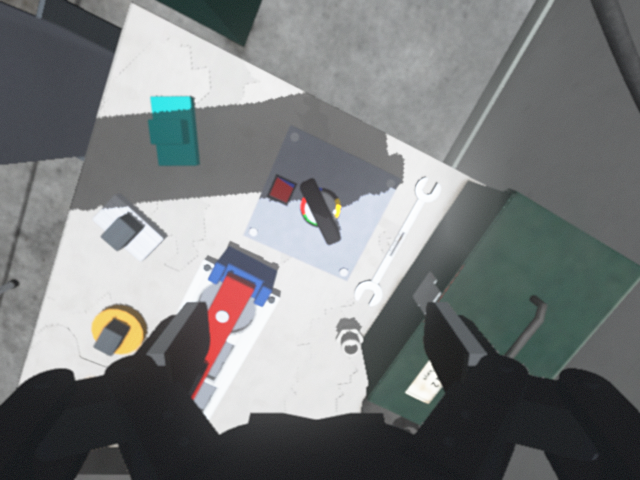

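Wrist view: handle at (321,210), selector box around it, window at (283,188) now in shadow. The oblong is at (130,230) and the brass at (118,330). I measure the handle's angle and centre.

Run:
```python
from h import *
c=grab('wrist');h=hsv(c);H,S,V=h[...,0],h[...,1],h[...,2]
for t in(40,50,60):
  b=blobs(V<t,150,(295,170,348,252))
  for x in b: r=rect(c,x,.045);print(t,r)
  x=b[0];r=rect(c,x,.045)
print(tool([.604,.106,.1],r[1]-90), manip.read_state()['joint_pos'].round(2))
```

```text
Traceback (most recent call last):
IndexError: list index out of range
```

Run:
```python
from h import *
c=grab('wrist');h=hsv(c);H,S,V=h[...,0],h[...,1],h[...,2]
print(V[195:225:5,305:340:4])
for t in(50,60,70,80):
  for x in blobs(V<t,100,(295,170,348,252)): r=rect(c,x,.045);print(t,r,tool([.604,.106,.1],r[1]-90))
```

```text
[[ 65  61  64  66  74 136 111  65 110]
 [221  64  71  69  69 115 138 118 162]
 [249  87  70  70  68  70 138 135 181]
 [250 247  72  73  72  74  99 182 255]
 [232 253 140  88  78  74  70 167 255]
 [148 233 254  88  93  93  92  91 201]]
70 (array([593.5, 121.3], dtype=float32), 142.2, 28.0, 13.7) [array([-1.200e-03,  1.000e-04,  1.449e-01]), ('turn tool z', np.float64(-26.8))]
80 (array([597.6, 117.7], dtype=float32), 140.1, 39.9, 14.9) [array([-1.200e-03,  1.000e-04,  1.449e-01]), ('turn tool z', np.float64(-24.7))]
```

arm_command(xyz=[[0,0,0.03],[0,0,0.03],[0,0,0.03],[0,0,0.03],[0,0,0]], twist=[[0,0,-8.3],[0,0,-8.3],[0,0,-8.3],[0,0,0],[0,0,0]], claw=[1,1,0.7,0.6,0.6])

```text
t: 3.8
ee_pos: [0.6009, 0.106, 0.1213]
tcp_rot: [-0.003, 0.339, 0.941, -0.002]
contact_force: [0.4, -0.9, -0.8]
opening: 0.0514
finger_force: 0.0
```

Run:
```python
from h import *
c=grab('wrist');h=hsv(c);H,S,V=h[...,0],h[...,1],h[...,2]
cv2.imwrite('pics/w2.png',c['img'][:,:,::-1])
print(proj(c,[.605,.106,.052]),tool([.605,.106,.045],50),manip.read_state()['joint_pos'].round(2))
```

```text
[[319.97793665 268.58830333]] [array([-0.0027,  0.0013,  0.0789]), ('turn tool z', np.float64(0.4))] [ 0.27  0.76 -0.76  1.69  0.62  0.95  0.15]
```

View pics/w2.png

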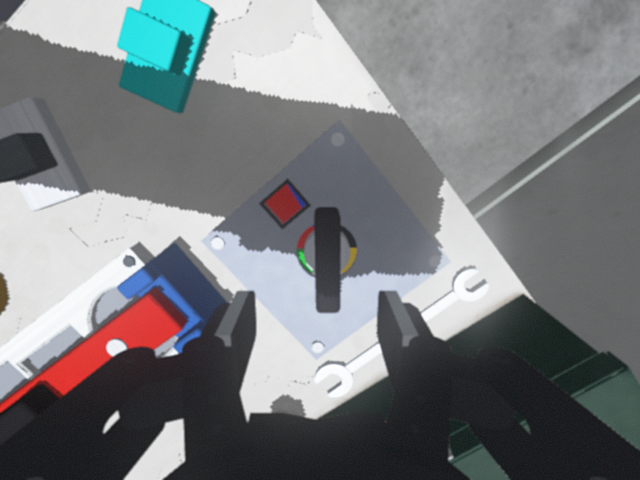

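Wrist view: handle centre at (328,259), against a predicted (320,269), and vertical in the image, so aligned. I correct by about 2 mm in x and 5 mm in y, then descend and grip.

arm_command(xyz=[[0.002,0.005,0.03],[0,0,0.03],[0,0,0.017],[0,0,0],[0,0,0]], twist=[[0,0,0],[0,0,0],[0,0,0],[0,0,0],[0,0,0]], claw=[0.6,0.6,0.6,0.1,0], force=40)

```text
t: 4.35
ee_pos: [0.6062, 0.1128, 0.0497]
tcp_rot: [0.001, 0.338, 0.941, 0.0]
contact_force: [0.6, 0.1, 0.5]
opening: 0.023
finger_force: 0.0
```

arm_command(xyz=[[0,0,0],[0,0,0],[0,0,0],[0,0,0],[0,0,0]], twist=[[0,0,0],[0,0,0],[0,0,0],[0,0,0],[0,0,0]], claw=[0,0,0,0,0])

```text
t: 4.85
ee_pos: [0.6048, 0.1109, 0.05]
tcp_rot: [-0.0, 0.338, 0.941, -0.002]
contact_force: [-5.7, -4.6, 4.8]
opening: 0.0141
finger_force: 40.8
```

arm_command(xyz=[[0,-0.002,0.004],[0,0,0],[0,0,0],[0,0,0],[0,0,0]], twist=[[0,0,0],[0,0,8.4],[0,0,8.4],[0,0,8.4],[0,0,8.4]], claw=[0,0,0,0,0])

```text
t: 5.35
ee_pos: [0.6059, 0.1115, 0.0498]
tcp_rot: [0.002, 0.598, 0.801, 0.001]
contact_force: [-8.4, -3.8, 27.7]
opening: 0.0142
finger_force: 43.7
```

Run:
```python
from h import *
s=manip.read_state();print(s['joint_pos'].round(2),s['ee_pos'],s['contact_force'],s['wrist_torque'])
```

```text
[ 0.14  0.81 -0.56  1.72  0.59  0.78 -0.42] [0.6059073  0.1115305  0.04983618] [-8.35842417 -3.81902562 27.66177769] [-0.77816216  2.11298633  0.06550711]
```

Downward contact, so I back off 6 mm and continue turning.

arm_command(xyz=[[0,0,-0.006],[0,0,0],[0,0,0],[0,0,0],[0,0,0]], twist=[[0,0,0],[0,0,8.4],[0,0,8.4],[0,0,8.4],[0,0,8.4]], claw=[0,0,0,0,0])

```text
t: 5.85
ee_pos: [0.607, 0.1115, 0.0506]
tcp_rot: [0.001, 0.804, 0.595, 0.003]
contact_force: [13.6, 3.3, -24.7]
opening: 0.014
finger_force: 43.8
```

arm_command(xyz=[[0,0,0],[0,0,0],[0,0,0],[0,0,0],[0,0,0]], twist=[[0,0,8.4],[0,0,8.4],[0,0,8.4],[0,0,8.4],[0,0,0]], claw=[0,0,0,0,0])

```text
t: 6.35
ee_pos: [0.6081, 0.1108, 0.0506]
tcp_rot: [0.001, 0.941, 0.337, 0.004]
contact_force: [14.7, -0.6, -25.3]
opening: 0.0137
finger_force: 43.5
```

Run:
```python
from h import *
s=manip.read_state();print(s['joint_pos'].round(2),s['ee_pos'],s['contact_force'],s['wrist_torque'])
c=grab('wrist');t=c['img'][:, :, ::-1];cv2.imwrite('pics/w3.png',t)
```

```text
[-0.05  0.75 -0.29  1.73  0.31  0.7  -1.38] [0.60811597 0.11077582 0.05062011] [ 14.70930931  -0.55056917 -25.34445179] [ 0.08423124 -2.91983233 -0.07680246]
```

View pics/w3.png

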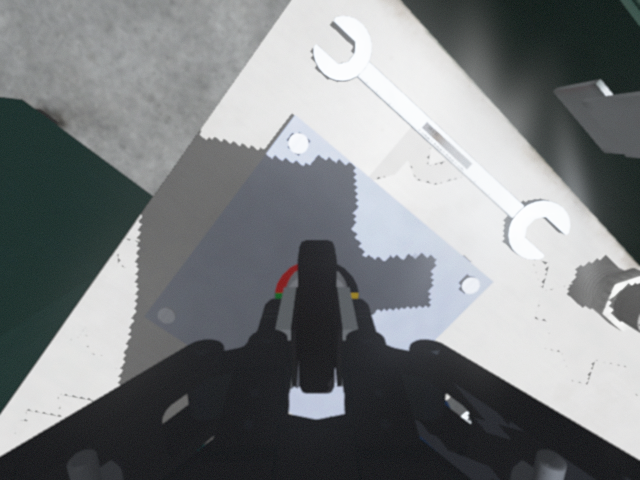

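The wheel followed the grip (handle still pinched, centre ~ (318,300)). The vertical force was only stiff grip against the arm's shift. I release, rise, half-turn the tool back and regrip.

arm_command(xyz=[[0,0,0.003],[0,0,0],[0,0,0],[0,0,-0.03],[0,0,-0.03]], twist=[[0,0,0],[0,0,0],[0,0,0],[0,0,0],[0,0,0]], claw=[0.3,0.6,0.6,0.6,0.6])

```text
t: 6.9
ee_pos: [0.6033, 0.1111, 0.1081]
tcp_rot: [-0.0, 0.94, 0.34, -0.001]
contact_force: [1.1, 0.7, -0.2]
opening: 0.0513
finger_force: 0.0
```

arm_command(xyz=[[0,0,0],[0,0,0],[0,0,0],[0,0,0],[0,0,0]], twist=[[0,0,-8.5],[0,0,-8.5],[0,0,-8.5],[0,0,-8.5],[0,0,-8.5]], claw=[0.6,0.6,0.6,0.6,0.6])

```text
t: 7.4
ee_pos: [0.6042, 0.1111, 0.1082]
tcp_rot: [0.0, 0.751, 0.66, 0.0]
contact_force: [0.4, 0.3, -0.6]
opening: 0.0513
finger_force: 0.0
```

arm_command(xyz=[[0,0,0],[0,0,0],[0,0,0],[0,0,0],[0,0,0]], twist=[[0,0,-8.5],[0,0,-8.5],[0,0,-8.5],[0,0,-8.5],[0,0,-8.5]], claw=[0.6,0.6,0.6,0.6,0.6])

```text
t: 7.9
ee_pos: [0.6042, 0.1109, 0.1082]
tcp_rot: [0.0, 0.461, 0.887, 0.0]
contact_force: [0.3, 0.3, -0.4]
opening: 0.0512
finger_force: 0.0
```

arm_command(xyz=[[0,0,0],[0,0,0],[0,0,0],[0,0,0],[0,0,0]], twist=[[0,0,-8.5],[0,0,-8.5],[0,0,-8.5],[0,0,-8.5],[0,0,-8.5]], claw=[0.6,0.6,0.6,0.6,0.6])

```text
t: 8.4
ee_pos: [0.6042, 0.1108, 0.1082]
tcp_rot: [0.0, 0.108, 0.994, -0.0]
contact_force: [-0.2, -0.0, 0.2]
opening: 0.0511
finger_force: 0.0
```

arm_command(xyz=[[0,0,0],[0,0,0],[0,0,0],[0,0,0],[0,0,0]], twist=[[0,0,-8.5],[0,0,-8.5],[0,0,-8.5],[0,0,-8.5],[0,0,-8.5]], claw=[0.6,0.6,0.6,0.6,0.6])

```text
t: 8.9
ee_pos: [0.6043, 0.1107, 0.1081]
tcp_rot: [0.0, -0.259, 0.966, -0.0]
contact_force: [0.6, -0.8, -0.2]
opening: 0.0513
finger_force: 0.0
```

arm_command(xyz=[[0,0,0],[0,0,0]], twist=[[0,0,-8.5],[0,0,0]], claw=[0.6,0.6])

```text
t: 9.1
ee_pos: [0.6042, 0.1106, 0.1078]
tcp_rot: [0.0, -0.328, 0.945, 0.0]
contact_force: [0.5, -0.1, 0.1]
opening: 0.0512
finger_force: 0.0
```

Run:
```python
from h import *
s=manip.read_state();print(s['joint_pos'].round(2),s['ee_pos'],s['contact_force'])
print(tool([.605,.1105,.050],129.4))
c=grab('wrist');V=hsv(c)[...,2]
p=proj(c,[.605,.1105,.05])[0];print(p)
x0,y0=p.astype(int)
k=V[y0-40:y0+41,x0-40:x0+41]
for x in blobs(V<100,150,(x0-45,y0-70,x0+45,y0+50)): print(rect(c,x,.045),cv2.minAreaRect(x))
```

```text
[ 0.4   0.9  -1.    1.69  0.86  1.06  1.35] [0.60419603 0.11063455 0.10779669] [ 0.46195931 -0.06874937  0.06386871]
[array([-0.0005, -0.0006,  0.0578]), ('turn tool z', np.float64(-1.1))]
[314.33937888 269.27554309]
(array([606.2, 108.3], dtype=float32), 22.3, 65.5, 35.3) ((310.41796875, 262.8096923828125), (63.29933547973633, 110.14778900146484), 18.103761672973633)
(array([572.6, 104.3], dtype=float32), 38.2, 16.9, 16.9) ((342.5, 214.5), (31.0, 31.0), 90.0)
```

arm_command(xyz=[[0,0,0.03],[0,0,0.03],[0,0,0],[0,0,0],[0,0,0]], twist=[[0,0,-1],[0,0,0],[0,0,0],[0,0,0],[0,0,0]], claw=[0.6,0.6,0.3,0,0])

```text
t: 9.65
ee_pos: [0.606, 0.109, 0.0486]
tcp_rot: [0.001, -0.334, 0.942, -0.002]
contact_force: [5.5, -4.9, -7.4]
opening: 0.0138
finger_force: 42.5
```

arm_command(xyz=[[0,0,0],[0,0,0],[0,0,0],[0,0,0],[0,0,0]], twist=[[0,0,0],[0,0,0],[0,0,0],[0,0,8.2],[0,0,8.2]], claw=[0,0,0,0,0])

```text
t: 10.15
ee_pos: [0.606, 0.1091, 0.0486]
tcp_rot: [0.001, -0.194, 0.981, -0.001]
contact_force: [2.6, -2.6, -7.8]
opening: 0.014
finger_force: 42.5
```

arm_command(xyz=[[0,0,0],[0,0,0],[0,0,0],[0,0,0],[0,0,0]], twist=[[0,0,8.2],[0,0,8.2],[0,0,8.2],[0,0,8.2],[0,0,8.2]], claw=[0,0,0,0,0])

```text
t: 10.65
ee_pos: [0.6059, 0.1095, 0.0486]
tcp_rot: [0.002, 0.162, 0.987, -0.0]
contact_force: [4.7, -2.4, -7.6]
opening: 0.0139
finger_force: 42.3
```

arm_command(xyz=[[0,0,0],[0,0,0],[0,0,0],[0,0,0],[0,0,0]], twist=[[0,0,8.2],[0,0,8.2],[0,0,8.2],[0,0,8.2],[0,0,8.2]], claw=[0,0,0,0,0])

```text
t: 11.15
ee_pos: [0.6062, 0.1097, 0.0486]
tcp_rot: [0.002, 0.497, 0.868, 0.001]
contact_force: [5.2, -3.1, -10.8]
opening: 0.0139
finger_force: 42.1
```

arm_command(xyz=[[0,0,0],[0,0,0],[0,0,0],[0,0,-0.04],[0,0,-0.05]], twist=[[0,0,0],[0,0,0],[0,0,0],[0,0,0],[0,0,0]], claw=[0,0.4,0.6,0.6,0.6])

```text
t: 11.65
ee_pos: [0.6023, 0.1113, 0.1373]
tcp_rot: [-0.002, 0.493, 0.87, -0.001]
contact_force: [0.8, -0.2, 1.4]
opening: 0.051
finger_force: 0.0
```

arm_command(xyz=[[0,0,-0.05],[0,0,-0.05],[0,0,0]], twist=[[0,0,0],[0,0,0],[0,0,0]], claw=[1,1,1])

```text
t: 11.95
ee_pos: [0.6076, 0.1137, 0.2459]
tcp_rot: [0.005, 0.493, 0.87, 0.005]
contact_force: [0.4, -0.1, 0.6]
opening: 0.0856
finger_force: 0.0
```

Run:
```python
from h import *
s=manip.read_state();print(s['joint_pos'].round(2),s['ee_pos'],s['contact_force'])
c=grab('wrist');h=hsv(c)
q=proj(c,[[.565+a*.004,.108+b*.004,.024] for a in(-2,-1,0,1,2) for b in(-2,-1,0,1,2)]).round().astype(int)
print(proj(c,[[.605,.1085,.052]]));print([h[v,u].tolist() for u,v in q])
cv2.imwrite('pics/w4.png',c['img'][:,:,::-1])
print(tool([.559,-.098,.2],0))
```

```text
[ 0.27  0.59 -0.76  1.61  0.45  1.11 -0.07] [0.60761049 0.1137371  0.24592786] [ 0.35087654 -0.06880929  0.60851919]
[[307.22666493 217.83145397]]
[[21, 28, 92], [24, 175, 243], [23, 134, 137], [23, 126, 132], [22, 124, 127], [21, 66, 109], [24, 148, 160], [23, 152, 164], [24, 157, 162], [24, 161, 162], [21, 39, 104], [27, 181, 253], [23, 157, 161], [23, 155, 164], [23, 157, 161], [21, 45, 107], [29, 181, 255], [23, 153, 170], [23, 157, 162], [23, 157, 166], [21, 76, 118], [30, 181, 255], [28, 188, 255], [24, 155, 161], [23, 153, 160]]
[array([-0.1566, -0.1487,  0.0414]), ('turn tool z', np.float64(30.9))]
```

View pics/w4.png

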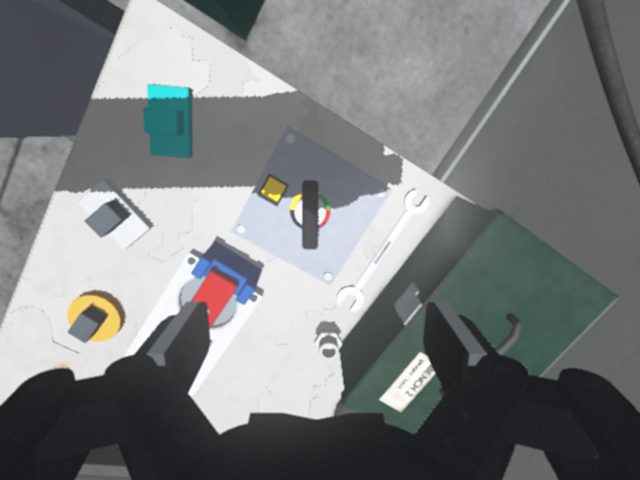

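The window is filled with yellow at (272,189). Next I go over the bar's grip block.

arm_command(xyz=[[0,0,0],[0,0,0],[0,0,0],[0,0,0],[-0.043,-0.0075,0]], twist=[[0,0,8.5],[0,0,8.5],[0,0,8.5],[0,0,8.5],[0,0,0]], claw=[1,1,1,1,1])

```text
t: 12.5
ee_pos: [0.5933, 0.0762, 0.2372]
tcp_rot: [-0.002, 0.724, 0.689, 0.002]
contact_force: [0.5, 1.3, 1.0]
opening: 0.0854
finger_force: 0.0
```

arm_command(xyz=[[-0.043,-0.0075,0],[-0.043,-0.0075,0],[-0.043,-0.0075,0],[-0.043,-0.0075,0],[0,0,0]], twist=[[0,0,0],[0,0,0],[0,0,0],[0,0,0],[0,0,0]], claw=[1,1,1,1,1])

```text
t: 13.0
ee_pos: [0.5522, -0.1095, 0.2358]
tcp_rot: [0.0, 0.73, 0.684, -0.003]
contact_force: [-0.3, -0.1, -0.7]
opening: 0.0852
finger_force: 0.0
```

Run:
```python
from h import *
s=manip.read_state();print(s['joint_pos'].round(2),s['ee_pos'])
c=grab('wrist');h=hsv(c);H,S,V=h[...,0],h[...,1],h[...,2]
cv2.imwrite('pics/w5.png',c['img'][:,:,::-1])
print(proj(c,[.559,-.098,.075]))
for x in blobs(((H<6)|(H>174))&(S>150)&(V>70),800): print('red',rect(c,x,.055))
print(tool([.559,-.098,.075],-3.2))
```

```text
[ 0.57  0.47 -0.61  1.75  0.31  1.02 -0.22] [ 0.55222013 -0.10945351  0.23584636]
[[324.04725099 209.51906448]]
red (array([ 556.5, -155.1], dtype=float32), 87.3, 106.0, 27.7)
[array([0.0079, 0.0058, 0.1612]), ('turn tool z', np.float64(-0.3))]
```

View pics/w5.png

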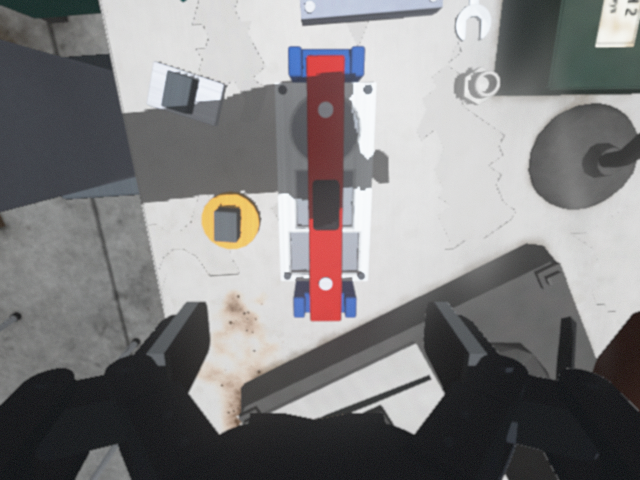

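Wrist view: grip block at (326,204), bar vertical, nest plate (285–370, 85–280). I descend and grip the block.

arm_command(xyz=[[0.012,0.007,0.04],[0,0,0.04],[0,0,0.04],[0,0,0.02],[0,0,0]], twist=[[0,0,0],[0,0,0],[0,0,0],[0,0,0],[0,0,0]], claw=[0.9,0.7,0.6,0.6,0.6])

```text
t: 13.55
ee_pos: [0.5598, -0.0878, 0.094]
tcp_rot: [-0.003, 0.726, 0.688, -0.002]
contact_force: [-1.1, 0.3, -0.6]
opening: 0.0513
finger_force: 0.0
```

Run:
```python
from h import *
s=manip.read_state();print(s['ee_pos'])
c=grab('wrist');V=hsv(c)[...,2]
p=proj(c,[.558,-.098,.075])[0];print(p,tool([.559,-.098,.072],-3.2))
x0,y0=p.astype(int)
for x in blobs(V<75,150,(x0-60,y0-90,x0+60,y0+60)): print(rect(c,x,.075),cv2.minAreaRect(x))
```

```text
[ 0.55975333 -0.08782136  0.09401604]
[313.1664499  324.59838667] [array([-0.0101, -0.0018,  0.0241]), ('turn tool z', np.float64(0.2))]
(array([560.8, -91.6], dtype=float32), 87.2, 43.5, 20.8) ((318.5, 310.0), (47.0, 88.0), 0.0)
```

arm_command(xyz=[[-0.004,0.001,0.021],[0,0,0],[0,0,0],[0,0,0],[0,0,0]], twist=[[0,0,0],[0,0,0],[0,0,0],[0,0,0],[0,0,0]], claw=[0.6,0.4,0,0,0], force=70)

```text
t: 14.1
ee_pos: [0.5638, -0.0936, 0.0778]
tcp_rot: [0.0, 0.726, 0.687, 0.001]
contact_force: [-2.7, 0.3, 8.8]
opening: 0.0195
finger_force: 69.8
```

arm_command(xyz=[[0,0,0],[0,0,0],[0,0,-0.02],[0,0,-0.04],[0,0,-0.04]], twist=[[0,0,0],[0,0,0],[0,0,0],[0,0,0],[0,0,0]], claw=[0,0,0,0,0])

```text
t: 14.6
ee_pos: [0.5626, -0.094, 0.1774]
tcp_rot: [-0.001, 0.726, 0.687, -0.0]
contact_force: [1.2, -1.7, -3.5]
opening: 0.02
finger_force: 69.1
```

Run:
```python
from h import *
s=manip.read_state();print(s['ee_pos'],s['opening'],s['contact_force'],s['joint_pos'].round(2))
print(tool([.41,s['ee_pos'][1],s['ee_pos'][2]],0),tool([.41,-.285,.1],0))
c=grab('top');h=hsv(c);H,S,V=h[...,0],h[...,1],h[...,2]
for x in blobs((H>22)&(H<34)&(S>150)&(V>120),80,(440,290,520,360)): print('tape',rect(c,x,.02))
```

```text
[ 0.5625556  -0.09398481  0.17735479] 0.020047585386432195 [ 1.15666819 -1.72850248 -3.50354515] [ 0.52  0.56 -0.59  1.78  0.38  0.92 -0.28]
[array([-0.0084, -0.1523,  0.0002]), ('turn tool z', np.float64(-3.1))] [array([-0.1991, -0.1417,  0.0774]), ('turn tool z', np.float64(-3.1))]
tape (array([ 414.7, -480.5], dtype=float32), 90.2, 73.7, 73.7)
```

arm_command(xyz=[[-0.002,-0.038,0],[-0.002,-0.038,0],[-0.002,-0.038,0],[-0.002,-0.038,0],[0,0,0]], twist=[[0,0,0],[0,0,0],[0,0,0],[0,0,0],[0,0,-3.1]], claw=[0,0,0,0,0])

```text
t: 15.15
ee_pos: [0.4047, -0.0942, 0.1755]
tcp_rot: [-0.001, 0.707, 0.707, -0.003]
contact_force: [0.7, -0.8, -2.0]
opening: 0.0196
finger_force: 69.5
```

arm_command(xyz=[[-0.038,0,0],[-0.038,0,0],[-0.038,0,0],[-0.038,0,0],[-0.038,0,0]], twist=[[0,0,0],[0,0,0],[0,0,0],[0,0,0],[0,0,0]], claw=[0,0,0,0,0])

```text
t: 15.65
ee_pos: [0.4106, -0.2853, 0.1767]
tcp_rot: [0.001, 0.707, 0.707, 0.0]
contact_force: [0.7, -0.7, -2.5]
opening: 0.02
finger_force: 69.5
```

Run:
```python
from h import *
s=manip.read_state();print(s['ee_pos'],s['opening'],s['joint_pos'].round(2))
print(tool([.412,-.285,.035],0))
c=grab('wrist');cv2.imwrite('pics/w6.png',c['img'][:,:,::-1])
c=grab('top');h=hsv(c);H,S,V=h[...,0],h[...,1],h[...,2]
cv2.imwrite('pics/t6.png',c['img'][:,:,::-1])
```

```text
[ 0.41063821 -0.28533405  0.17668401] 0.019982153784032175 [ 0.98  0.44 -0.58  1.96  0.32  0.83  0.23]
[array([0.0004, 0.0013, 0.1417]), ('turn tool z', np.float64(-0.1))]
```

View pics/w6.png

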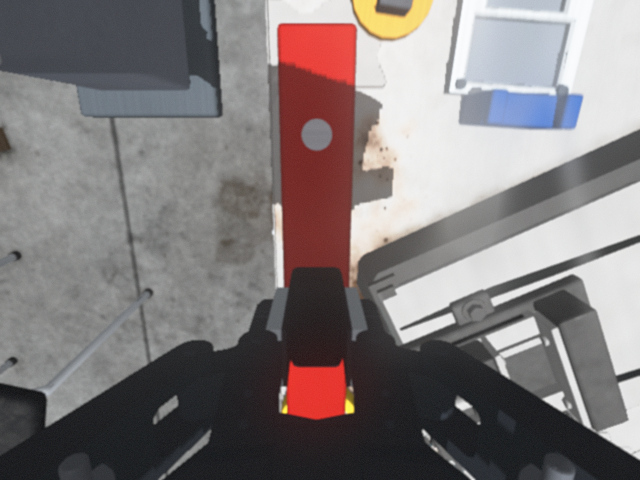

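The held bar fills image columns 280–355. The bench edge is at column ~275 and the drill-base corner at (358,265). I check the clearances numerically.

Run:
```python
from h import *
c=grab('wrist');s=manip.read_state()
for z in(0,.03,.045): print(z,cast(c,[[358,265],[370,250],[275,150],[275,260]],z))
ct=grab('top');print(cast(ct,[[410,306],[420,304],[395,290],[400,340]],.03))
```

```text
0 [[ 0.44712577 -0.33201252]
 [ 0.45733519 -0.31804967]
 [ 0.37755152 -0.23183017]
 [ 0.37352306 -0.32654297]]
0.03 [[ 0.44355105 -0.32052586]
 [ 0.45275413 -0.30793933]
 [ 0.38083476 -0.23021851]
 [ 0.37720339 -0.31559545]]
0.045 [[ 0.4417637  -0.31478254]
 [ 0.4504636  -0.30288417]
 [ 0.38247638 -0.22941269]
 [ 0.37904355 -0.31012169]]
[[ 0.44878309 -0.33612382]
 [ 0.4531486  -0.35593568]
 [ 0.47991213 -0.30597555]
 [ 0.38133757 -0.31699823]]
```

arm_command(xyz=[[0,-0.003,0.04],[0,0,0.04],[0,0,0.035],[0,0,0.015],[0,0,0.008]], twist=[[0,0,0],[0,0,0],[0,0,0],[0,0,0],[0,0,0]], claw=[0,0,0,0,0])

```text
t: 16.35
ee_pos: [0.4077, -0.2824, 0.0376]
tcp_rot: [-0.001, 0.707, 0.707, 0.0]
contact_force: [0.3, 0.1, -1.9]
opening: 0.0197
finger_force: 69.5
```

arm_command(xyz=[[0,0,0],[0,0,0.001]], twist=[[0,0,0],[0,0,0]], claw=[0,0])

```text
t: 16.55
ee_pos: [0.4089, -0.2841, 0.0386]
tcp_rot: [0.001, 0.707, 0.707, 0.0]
contact_force: [0.2, -0.6, -2.4]
opening: 0.02
finger_force: 69.5
```

arm_command(xyz=[[0,0,0.002],[0,0,0.001],[0,0,0]], twist=[[0,0,0],[0,0,0],[0,0,0]], claw=[0,0,0])

```text
t: 16.85
ee_pos: [0.408, -0.2842, 0.0348]
tcp_rot: [0.001, 0.708, 0.707, 0.0]
contact_force: [-0.6, -0.4, 0.2]
opening: 0.0203
finger_force: 69.9
```

arm_command(xyz=[[0,0,0],[0,0,0],[0,0,-0.05],[0,0,-0.05],[0,0,-0.05]], twist=[[0,0,0],[0,0,0],[0,0,0],[0,0,0],[0,0,0]], claw=[0.4,0.4,0.4,0.4,0.5])

```text
t: 17.35
ee_pos: [0.4074, -0.2834, 0.1859]
tcp_rot: [-0.001, 0.707, 0.707, 0.0]
contact_force: [0.1, -1.9, 0.1]
opening: 0.0429
finger_force: 0.0
```

arm_command(xyz=[[0.035,0,-0.03],[0.035,0,-0.03],[0.035,0.036,-0.02],[0.035,0.036,0],[0,0,0]], twist=[[0,0,0],[0,0,0],[0,0,0],[0,0,0],[0,0,0]], claw=[1,1,1,1,1])

```text
t: 17.85
ee_pos: [0.4816, -0.1402, 0.2646]
tcp_rot: [0.001, 0.704, 0.71, 0.003]
contact_force: [0.3, -0.4, 0.2]
opening: 0.0855
finger_force: 0.0
```

arm_command(xyz=[[0,0,0],[0,0,0]], twist=[[0,0,0],[0,0,0]], claw=[1,1])

```text
t: 18.05
ee_pos: [0.476, -0.1476, 0.2623]
tcp_rot: [-0.0, 0.708, 0.706, -0.001]
contact_force: [0.0, 0.1, 1.2]
opening: 0.0853
finger_force: 0.0
```

Run:
```python
from h import *
s=manip.read_state();print(s['ee_pos'],s['joint_pos'].round(2))
c=grab('wrist');cv2.imwrite('pics/w7.png',c['img'][:,:,::-1]);np.savez('w7.npz',**c)
```

```text
[ 0.47602681 -0.14761609  0.26230224] [ 0.79  0.34 -0.7   1.88  0.25  1.01 -0.02]
```

View pics/w7.png

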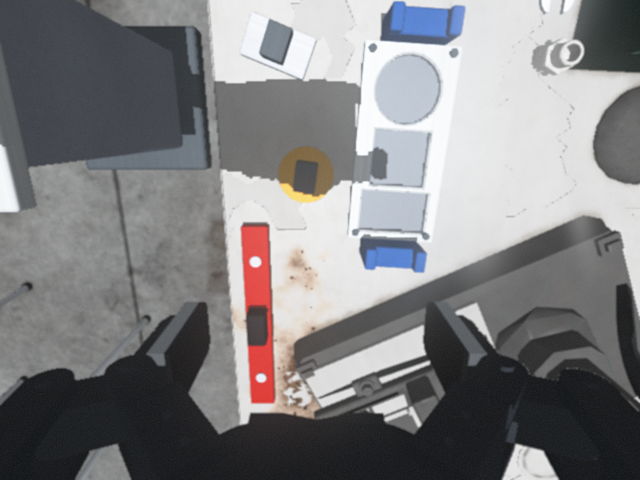

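Wrist view: bar lies flat at (258,310), round pocket (408,90), square (401,157), oblong pocket (392,210), brass blank (306,175), steel oblong (277,45). I measure pockets and blanks.

Run:
```python
from h import *
c=dict(np.load('w7.npz'));h=hsv(c);H,S,V=h[...,0],h[...,1],h[...,2]
g=cv2.GaussianBlur(V,(3,3),0)
print(g[90,360:465:4],g[210,350:440:4],S[90,400],V[60:75,277],V[40,240:330:4])
m=(g<205)&(g>130)
for x in blobs(m,600,(350,40,466,245)):
    print('pocket',cv2.boundingRect(x),rect(c,x,.014), cast(c,[cv2.minEnclosingCircle(x)[0]],.014))
holes=blobs(g<110,12,(350,40,466,245))
for x in holes: print('hole',x.reshape(-1,2).mean(0),cast(c,x.reshape(-1,2).mean(0),.014))
for x in blobs((H>105)&(H<125)&(S>120),200,(340,0,480,300)): print('blue',rect(c,x,.048))
for x in blobs((H>12)&(H<28)&(S>120),300,(260,130,350,220)): print('brass',cast(c,[cv2.minEnclosingCircle(x)[0]],.006),rect(c,x,.006))
for n,roi in(('R',(285,150,330,200)),('O',(250,10,300,70))):
  for t in(60,90,120):
    for x in blobs(g<t,150,roi): print(n,t,rect(c,x,.03))
```

```text
[166 253 253 251 217 214 214 214 213 213 213 211 212 213 212 211 211 210
 212 210 192 249 251 251 240 236 235] [225 252 248 211 211 211 210 210 210 209 208 209 209 208 207 208 207 208
 186 218 251 251 231] 26 [124 101  98 153 228 249 251 247 230 183 191 229 239 239 237] [236 245 248 248 247 250 143 143 144 149 143 143 106 252 249 250 251 251
 251 209 236 237 228]
pocket (350, 83, 81, 105) (array([547.5, -80.9], dtype=float32), 87.1, 96.0, 83.0) [[ 0.54524603 -0.0788642 ]]
hole [384.78787879 242.61616162] [[ 0.54970236 -0.19041818]]
blue (array([561.7,  13.4], dtype=float32), 174.2, 46.6, 22.5)
blue (array([ 548.2, -195. ], dtype=float32), 1.5, 45.8, 22.0)
R 90 (array([ 464.9, -117.1], dtype=float32), 81.6, 28.9, 19.8)
R 120 (array([ 464.9, -116.9], dtype=float32), 81.8, 31.6, 23.6)
```

Run:
```python
from h import *
c=dict(np.load('w7.npz'));h=hsv(c);g=cv2.GaussianBlur(h[...,2],(3,3),0)
m=((g<228)).astype(np.uint8)
for n,roi in(('round',(372,52,444,127)),('square',(366,127,440,188)),('oblong',(352,189,434,234))):
  for x in blobs(m,500,roi):
    print(n,cv2.boundingRect(x),rect(c,x,.014),(cast(c,[cv2.minEnclosingCircle(x)[0]],.014)*1000).round(1))
for t in(150,165): 
  for x in blobs(g<t,150,(250,10,300,70)): print('O',t,rect(c,x,.03),cv2.boundingRect(x))
for x in blobs(g>232,800,(235,5,322,85)): print('Oplate',cv2.boundingRect(x),rect(c,x,.006))
```

```text
round (375, 53, 68, 72) (array([564.2, -37. ], dtype=float32), 179.8, 63.6, 63.1) [[565.1 -36.6]]
square (366, 128, 66, 60) (array([ 557.2, -102.3], dtype=float32), 175.6, 62.6, 57.4) [[558.9 -99.7]]
oblong (352, 189, 77, 45) (array([ 554.2, -156.1], dtype=float32), 179.8, 80.3, 47.2) [[ 553.5 -157.8]]
O 150 (array([4.409e+02, 4.000e-01], dtype=float32), 69.0, 30.0, 21.9) (261, 21, 32, 44)
O 165 (array([440.8,   0.5], dtype=float32), 69.0, 30.7, 22.7) (260, 20, 33, 45)
Oplate (235, 5, 81, 77) (array([436.4,   4.2], dtype=float32), 179.8, 77.8, 64.7)
```

Run:
```python
from h import *
c=dict(np.load('w7.npz'));h=hsv(c);g=cv2.GaussianBlur(h[...,2],(3,3),0)
m=cv2.morphologyEx((g<230).astype(np.uint8),cv2.MORPH_OPEN,np.ones((7,7)))
n,l,st,ce=cv2.connectedComponentsWithStats(m)
for s,p in(('round',(408,85)),('square',(415,150)),('oblong',(395,210))):
    k=(l==l[p[1],p[0]]); b=blobs(k,300)[0]; print(s,cv2.boundingRect(b),rect(c,b,.014))
cv2.imwrite('pics/m7.png',cv2.resize(c['img'][0:280,340:480,::-1],None,fx=4,fy=2.1*1.0 if 0 else 2.14))
for r in (150,165,200,210,220): print(r,g[r,345:445:2].tolist())
for u in (385,395,405): print(u,g[120:245:2,u].tolist())
```

```text
round (375, 53, 67, 72) (array([564.2, -37. ], dtype=float32), 179.8, 63.7, 63.1)
square (0, 0, 640, 480) (array([ 478.6, -241.4], dtype=float32), 179.9, 855.5, 560.3)
oblong (359, 190, 70, 45) (array([ 556.5, -156.8], dtype=float32), 176.3, 70.3, 44.6)
150 [122, 122, 123, 124, 124, 169, 245, 253, 253, 253, 252, 249, 241, 226, 157, 118, 117, 123, 125, 153, 195, 212, 213, 213, 212, 211, 212, 212, 212, 212, 212, 212, 212, 212, 213, 212, 212, 212, 212, 213, 187, 182, 233, 251, 252, 252, 252, 252, 252, 252]
165 [119, 121, 121, 121, 124, 141, 146, 148, 149, 145, 144, 146, 144, 127, 115, 116, 116, 117, 117, 117, 132, 192, 213, 212, 213, 212, 211, 211, 211, 212, 212, 211, 211, 212, 212, 212, 213, 212, 204, 157, 179, 232, 251, 252, 252, 252, 252, 252, 252, 246]
200 [238, 238, 213, 222, 253, 252, 253, 247, 223, 213, 211, 211, 211, 211, 211, 211, 210, 210, 210, 210, 210, 210, 210, 210, 209, 210, 209, 209, 209, 208, 209, 208, 209, 209, 209, 208, 208, 207, 209, 206, 180, 204, 244, 251, 252, 252, 247, 235, 232, 232]
210 [236, 232, 209, 245, 252, 253, 252, 237, 215, 210, 211, 211, 211, 211, 211, 2
[... 688 characters left out ...]
 208, 209, 209, 182, 164, 226, 249, 204, 136, 113, 107, 107]
395 [202, 209, 238, 253, 242, 226, 215, 214, 214, 213, 213, 213, 212, 212, 211, 211, 211, 212, 212, 211, 212, 211, 211, 212, 212, 212, 212, 211, 211, 211, 211, 205, 163, 206, 247, 240, 216, 208, 208, 209, 210, 209, 209, 208, 208, 209, 209, 209, 209, 208, 207, 207, 207, 207, 180, 142, 212, 248, 238, 156, 118, 108, 106]
405 [213, 192, 201, 247, 248, 225, 211, 213, 213, 212, 212, 211, 211, 211, 211, 212, 212, 212, 212, 212, 212, 212, 212, 212, 212, 212, 212, 212, 210, 210, 210, 211, 202, 198, 239, 245, 221, 210, 208, 208, 209, 207, 208, 208, 208, 208, 207, 208, 208, 207, 208, 207, 207, 207, 206, 185, 187, 241, 238, 156, 127, 109, 109]
```

arm_command(xyz=[[0.031,-0.011,0.02],[0,0,0.05],[0,0,0.05],[0,0,0.04],[0,0,0]], twist=[[0,0,0],[0,0,8],[0,0,0],[0,0,0],[0,0,0]], claw=[1,1,0.8,0.7,0.7])

```text
t: 18.6
ee_pos: [0.4615, -0.1162, 0.0986]
tcp_rot: [-0.004, 0.756, 0.655, -0.003]
contact_force: [-0.8, -0.1, -1.3]
opening: 0.0598
finger_force: 0.0
```

arm_command(xyz=[[0,0,0]], twist=[[0,0,0]], claw=[0.7])

```text
t: 18.7
ee_pos: [0.4657, -0.1163, 0.1032]
tcp_rot: [-0.0, 0.755, 0.655, -0.0]
contact_force: [0.3, 0.4, 0.5]
opening: 0.0594
finger_force: 0.0
```

Run:
```python
from h import *
s=manip.read_state();print(s['ee_pos'])
c=grab('wrist');h=hsv(c);H,S,V=h[...,0],h[...,1],h[...,2];cv2.imwrite('pics/w8.png',c['img'][:,:,::-1])
x0,y0=proj(c,[.465,-.117,.03])[0].astype(int);print(x0,y0)
for t in(70,90):
  for x in blobs(V<t,300,(x0-60,y0-80,x0+60,y0+70)): print(rect(c,x,.032),cv2.minAreaRect(x))
for x in blobs((H>12)&(H<28)&(S>120),900): print('brass',(cast(c,[cv2.minEnclosingCircle(x)[0]],.01)*1000).round(1),cv2.boundingRect(x))
print(tool([.465,-.117,.03],-8.3))
```

```text
[ 0.4657146  -0.11626038  0.10324058]
314 263
(array([ 466.3, -107.9], dtype=float32), 171.8, 20.6, 18.1) ((315.0, 249.0), (30.0, 36.0), 90.0)
(array([ 465.5, -113.7], dtype=float32), 82.6, 31.3, 21.9) ((315.0, 258.5), (51.0, 38.0), 90.0)
brass [[ 465.1 -116.9]] (272, 208, 88, 87)
[array([-0.0009, -0.002 ,  0.0744]), ('turn tool z', np.float64(0.2))]
```

arm_command(xyz=[[0.001,0,0.035],[0,0,0.028],[0,0,0.011],[0,0,0],[0,0,0]], twist=[[0,0,0],[0,0,0],[0,0,0],[0,0,0],[0,0,0]], claw=[0.7,0.6,0.6,0.3,0], force=70)

```text
t: 19.25
ee_pos: [0.4674, -0.115, 0.0304]
tcp_rot: [0.001, 0.755, 0.655, 0.001]
contact_force: [-3.8, 0.0, 1.3]
opening: 0.0231
finger_force: 0.9
```

arm_command(xyz=[[0,0,0],[0,0,0],[0,0,0],[0,0,0]], twist=[[0,0,0],[0,0,0],[0,0,0],[0,0,0]], claw=[0,0,0,0])

```text
t: 19.65
ee_pos: [0.4675, -0.1149, 0.0307]
tcp_rot: [0.001, 0.755, 0.655, 0.001]
contact_force: [-1.2, -0.5, 7.7]
opening: 0.0206
finger_force: 69.6
```

arm_command(xyz=[[0,0,-0.02],[0,0,-0.03],[0,0,-0.03],[0,0,0]], twist=[[0,0,0],[0,0,0],[0,0,0],[0,0,0]], claw=[0,0,0,0])

```text
t: 20.05
ee_pos: [0.4692, -0.1152, 0.1131]
tcp_rot: [0.003, 0.755, 0.655, 0.002]
contact_force: [1.1, 0.2, -1.5]
opening: 0.0201
finger_force: 69.1
```

Run:
```python
from h import *
s=manip.read_state();print(s['ee_pos'],s['opening'])
c=grab('wrist');h=hsv(c);H,S,V=h[...,0],h[...,1],h[...,2];cv2.imwrite('pics/w9.png',c['img'][:,:,::-1])
z=s['ee_pos'][2]-.035+.012
for x in blobs((H>12)&(H<28)&(S>120),900): print('brass',(cast(c,[cv2.minEnclosingCircle(x)[0]],z)*1000).round(1),cv2.boundingRect(x),rect(c,x,z))
p=s['ee_pos'];print(tool([.5642,-.037,p[2]],-3.7))
```

```text
[ 0.46922115 -0.11522849  0.11309871] 0.020110503467080435
brass [[ 467.7 -104.4]] (267, 244, 84, 49) (array([467.7, -98.9], dtype=float32), 177.3, 37.0, 20.9)
[array([ 0.091 ,  0.0842, -0.0014]), ('turn tool z', np.float64(-4.4))]
```

arm_command(xyz=[[0.0311,0.0287,0],[0.0311,0.0287,0],[0.0311,0.0287,0],[0,0,0.02],[0,0,0.02]], twist=[[0,0,0],[0,0,0],[0,0,0],[0,0,0],[0,0,0]], claw=[0,0,0,0,0])

```text
t: 20.6
ee_pos: [0.5654, -0.0329, 0.068]
tcp_rot: [0.0, 0.754, 0.656, 0.001]
contact_force: [0.2, -1.1, -2.0]
opening: 0.0203
finger_force: 69.2
```

arm_command(xyz=[[0,0,0],[0,0,0]], twist=[[0,0,0],[0,0,0]], claw=[0,0])

```text
t: 20.8
ee_pos: [0.5639, -0.0345, 0.0684]
tcp_rot: [-0.001, 0.755, 0.656, -0.001]
contact_force: [-0.2, -0.3, -1.9]
opening: 0.0205
finger_force: 69.1
```

Run:
```python
from h import *
s=manip.read_state();print(s['ee_pos'],s['opening'],tool([.5665,-.035,.04]))
c=grab('wrist');cv2.imwrite('pics/w9.png',c['img'][:,:,::-1])
```

```text
[ 0.5638897  -0.03445982  0.06842631] 0.020510626902183363 [array([-0.0002,  0.0027,  0.0284])]
```

View pics/w9.png

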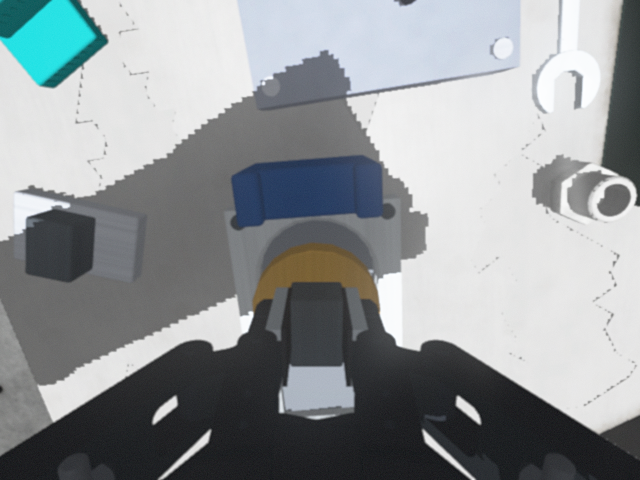

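Disc edges are at columns 254–378 and the pocket arc centre at column ~320, so the disc needs about 2–3 mm more in +y. I apply this and descend.

arm_command(xyz=[[0,0.0027,0],[0,0,0.012],[0,0,0.008],[0,0,0.004],[0,0,0]], twist=[[0,0,0],[0,0,0],[0,0,0],[0,0,0],[0,0,0]], claw=[0,0,0,0,0])

```text
t: 21.35
ee_pos: [0.5664, -0.0347, 0.0438]
tcp_rot: [-0.001, 0.755, 0.656, -0.001]
contact_force: [-0.0, -0.5, -2.0]
opening: 0.0201
finger_force: 69.2
```

arm_command(xyz=[[0,0,0.003],[0,0,0.002],[0,0,0]], twist=[[0,0,0],[0,0,0],[0,0,0]], claw=[0,0,0])

```text
t: 21.65
ee_pos: [0.5669, -0.0344, 0.0395]
tcp_rot: [-0.0, 0.755, 0.656, -0.0]
contact_force: [-1.8, -0.0, -2.3]
opening: 0.0201
finger_force: 69.0
```

arm_command(xyz=[[0,-0.0005,0.002],[0,0,0.001],[0,0,0],[0,0,0]], twist=[[0,0,0],[0,0,0],[0,0,0],[0,0,0]], claw=[0,0,0,0])

```text
t: 22.05
ee_pos: [0.5667, -0.0346, 0.0368]
tcp_rot: [-0.0, 0.755, 0.656, 0.0]
contact_force: [-1.6, 0.1, 0.4]
opening: 0.0203
finger_force: 69.3
```

arm_command(xyz=[[0,0,0],[0,0,0],[0,0,-0.04],[0,0,-0.04],[0,0,-0.04]], twist=[[0,0,0],[0,0,0],[0,0,0],[0,0,0],[0,0,0]], claw=[0.3,0.5,0.5,0.7,1])

```text
t: 22.55
ee_pos: [0.5669, -0.0349, 0.1583]
tcp_rot: [0.0, 0.755, 0.656, 0.0]
contact_force: [1.0, -0.6, 0.1]
opening: 0.07
finger_force: 0.0
```

Run:
```python
from h import *
s=manip.read_state();print(s['ee_pos'])
c=grab('top');h=hsv(c);H,S,V=h[...,0],h[...,1],h[...,2];g=V
for t in(110,150):
  for x in blobs(g<t,30,(225,285,262,325)): print('O top',t,rect(c,x,.03),cv2.boundingRect(x))
c=grab('wrist');cv2.imwrite('pics/w10.png',c['img'][:,:,::-1])
h=hsv(c);H,S,V=h[...,0],h[...,1],h[...,2]
for x in blobs((H>12)&(H<28)&(S>120),900): print('brass',(cast(c,[cv2.minEnclosingCircle(x)[0]],.018)*1000).round(1),cv2.boundingRect(x),rect(c,x,.018))
print(tool([.441,.0005,s['ee_pos'][2]],-21))
```

```text
[ 0.56686291 -0.03486382  0.15825665]
O top 150 (array([445.5, -24.3], dtype=float32), 1.6, 77.7, 30.1) (246, 285, 16, 40)
brass [[566.5 -37.3]] (274, 218, 72, 50) (array([567.4, -48.1], dtype=float32), 5.2, 56.0, 34.7)
brass [[566.  110.7]] (259, 4, 33, 37) (array([565.9, 110.6], dtype=float32), 90.3, 20.0, 19.4)
[array([ 0.0164, -0.1335,  0.0027]), ('turn tool z', np.float64(12.9))]
```

View pics/w10.png

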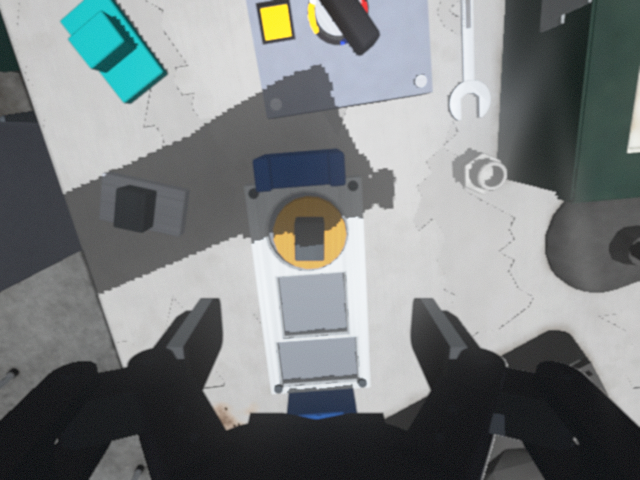

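Round blank sits in its pocket (310,232). The oblong boss is at (134,210) in shadow. Next I go above it.

arm_command(xyz=[[0,0,0],[0,0,0],[-0.0036,-0.043,0],[-0.0036,-0.043,0],[-0.0036,-0.043,0]], twist=[[0,0,6.5],[0,0,6.4],[0,0,0],[0,0,0],[0,0,0]], claw=[1,1,1,1,1])

```text
t: 23.15
ee_pos: [0.4411, 0.0016, 0.1565]
tcp_rot: [0.0, 0.824, 0.566, 0.0]
contact_force: [0.3, 0.9, -0.1]
opening: 0.0852
finger_force: 0.0
```

arm_command(xyz=[[0,0,0.03],[0,0,0.02],[0,0,0],[0,0,0]], twist=[[0,0,0],[0,0,0],[0,0,0],[0,0,0]], claw=[0.8,0.7,0.7,0.7])

```text
t: 23.55
ee_pos: [0.4427, 0.0015, 0.1069]
tcp_rot: [-0.0, 0.824, 0.567, -0.0]
contact_force: [-0.3, 0.2, -0.3]
opening: 0.0599
finger_force: 0.0
```

Run:
```python
from h import *
s=manip.read_state();print(s['ee_pos'])
c=grab('wrist');cv2.imwrite('pics/w11.png',c['img'][:,:,::-1])
V=hsv(c)[...,2];x0,y0=proj(c,[.441,.0005,.03])[0].astype(int);print(x0,y0)
for t in(70,90,110):
  for x in blobs(V<t,300,(x0-60,y0-80,x0+60,y0+70)): print(t,rect(c,x,.032),cv2.minAreaRect(x))
print(tool([.443,.001,.03],-21))
```

```text
[0.44265969 0.00150717 0.1069227 ]
314 262
90 (array([441. ,   5.3], dtype=float32), 69.0, 33.0, 20.8) ((311.5, 255.5), (53.0, 35.0), 90.0)
110 (array([439.6,  24. ], dtype=float32), 69.0, 52.8, 52.3) ((298.5, 226.5), (89.0, 89.0), 90.0)
110 (array([441.1,   5.6], dtype=float32), 69.0, 33.6, 21.9) ((311.5, 255.0), (37.0, 54.0), 0.0)
[array([-0.0006, -0.    ,  0.0774]), ('turn tool z', np.float64(0.0))]
```

View pics/w11.png

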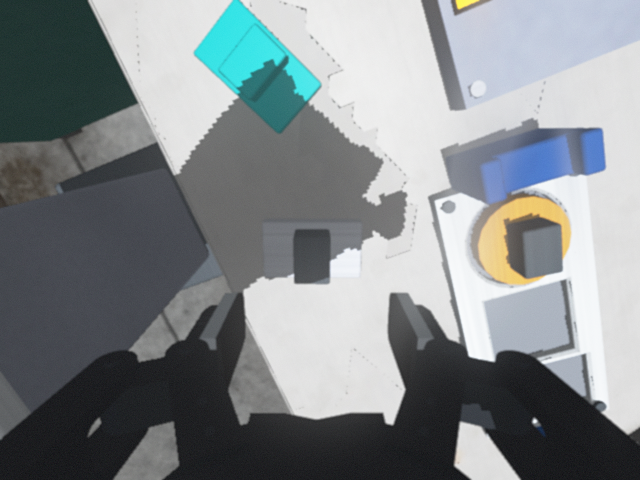

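Steel blank at (312,248), square to the image and between the fingers. The turquoise one lies apart at (258,65). Grip and lift.

arm_command(xyz=[[0.002,0,0.035],[0,0,0.03],[0,0,0.012],[0,0,0],[0,0,0]], twist=[[0,0,0],[0,0,0],[0,0,0],[0,0,0],[0,0,0]], claw=[0.7,0.6,0.6,0.3,0], force=70)

```text
t: 24.1
ee_pos: [0.4439, 0.0035, 0.0307]
tcp_rot: [0.0, 0.824, 0.567, 0.0]
contact_force: [-0.7, -0.8, 0.6]
opening: 0.0231
finger_force: 0.1
```

arm_command(xyz=[[0,0,0],[0,0,0],[0,0,0],[0,0,0]], twist=[[0,0,0],[0,0,0],[0,0,0],[0,0,0]], claw=[0,0,0,0])

```text
t: 24.5
ee_pos: [0.4442, 0.0033, 0.031]
tcp_rot: [0.001, 0.824, 0.567, 0.001]
contact_force: [-1.3, -0.4, 8.4]
opening: 0.0202
finger_force: 69.7
```

arm_command(xyz=[[0,0,-0.02],[0,0,-0.03],[0,0,-0.04],[0,0,0]], twist=[[0,0,0],[0,0,0],[0,0,0],[0,0,0]], claw=[0,0,0,0])

```text
t: 24.9
ee_pos: [0.4463, 0.0034, 0.1241]
tcp_rot: [0.002, 0.824, 0.566, 0.003]
contact_force: [0.3, 0.2, -1.0]
opening: 0.0206
finger_force: 69.1
```

Run:
```python
from h import *
s=manip.read_state();print(s['ee_pos'],s['opening'],s['joint_pos'].round(2),tool([.558,-.1545,s['ee_pos'][2]],-3.7))
```

```text
[0.44626928 0.00340829 0.12409555] 0.02057494204651048 [ 0.37  0.45 -0.58  2.13  0.4   0.66 -0.85] [array([-0.1074,  0.1609,  0.001 ]), ('turn tool z', np.float64(-17.3))]
```

arm_command(xyz=[[-0.027,0.0402,0],[-0.027,0.0402,0],[-0.027,0.0402,0],[-0.027,0.0402,0],[0,0,0]], twist=[[0,0,0],[0,0,0],[0,0,0],[0,0,0],[0,0,-8.5]], claw=[0,0,0,0,0])

```text
t: 25.4
ee_pos: [0.5573, -0.1631, 0.1196]
tcp_rot: [0.003, 0.782, 0.623, -0.0]
contact_force: [-1.7, -1.0, -2.0]
opening: 0.0201
finger_force: 69.3
```

arm_command(xyz=[[0,0,0],[0,0,0.03],[0,0,0.02],[0,0,0],[0,0,0]], twist=[[0,0,-8.5],[0,0,-0.3],[0,0,0],[0,0,0],[0,0,0]], claw=[0,0,0,0,0])

```text
t: 25.9
ee_pos: [0.5544, -0.1551, 0.0698]
tcp_rot: [-0.0, 0.729, 0.684, -0.0]
contact_force: [0.2, -0.0, -1.1]
opening: 0.0202
finger_force: 69.2
```

Run:
```python
from h import *
s=manip.read_state();print(s['ee_pos'],s['opening'],tool([.558,-.1545,.045],-3.7))
c=grab('wrist');cv2.imwrite('pics/w12.png',c['img'][:,:,::-1]);g=cv2.GaussianBlur(hsv(c)[...,2],(3,3),0)
print(proj(c,[[.5565,-.1568,.014],[.5642,-.037,.014],[.566,-.0365,.038]]))
print(proj(c,[[.5585-.0345*.998,-.1568+.0215,.014],[.5585+.0345*.998,-.1568+.0215,.014]]))
for r in range(200,330,10): print(r,g[r,225:410:4].tolist())
```

```text
[ 0.55442693 -0.15505632  0.06984184] 0.020243841104455016 [array([0.0008, 0.0035, 0.0248]), ('turn tool z', np.float64(0.0))]
[[319.80007028 275.59187446]
 [320.39103454  26.10130354]
 [325.62430933   7.28953724]]
[[255.77716835 241.39645916]
 [386.81041634 233.27068443]]
200 [112, 110, 135, 138, 138, 142, 134, 132, 136, 139, 127, 101, 96, 96, 95, 96, 95, 95, 95, 96, 96, 96, 96, 97, 97, 97, 97, 98, 99, 99, 99, 101, 102, 104, 105, 106, 107, 127, 136, 148, 147, 151, 151, 247, 253, 253, 243]
210 [112, 111, 130, 139, 136, 142, 136, 132, 135, 138, 129, 104, 96, 96, 96, 96, 96, 96, 95, 96, 95, 95, 96, 95, 96, 96, 97, 98, 98, 99, 99, 100, 101, 102, 104, 105, 107, 127, 135, 146, 147, 149, 149, 151, 166, 168, 215]
220 [110, 110, 124, 139, 134, 142, 137, 132, 133, 138, 130, 106, 97, 98, 96, 96, 96, 97, 97, 97, 96, 96, 96, 96, 97, 97, 97, 97, 99, 99, 99, 99, 102, 102, 103, 104, 107, 130, 136, 144, 144, 147, 147, 150, 151, 149, 131]
230 [111, 111, 118, 138, 134, 141, 137, 131, 133, 137, 134, 133, 130, 130, 133, 134, 132, 131, 134, 130, 133, 131, 131, 131, 133, 134, 133, 134, 135, 136, 137, 137,
[... 1381 characters left out ...]
35, 136, 137, 138, 138, 247, 253, 252, 248, 232, 234]
300 [231, 233, 233, 236, 252, 200, 133, 132, 132, 104, 65, 63, 97, 107, 107, 89, 53, 72, 72, 70, 69, 69, 69, 69, 69, 69, 69, 69, 69, 69, 53, 106, 108, 109, 78, 68, 75, 124, 135, 136, 139, 252, 253, 252, 244, 234, 234]
310 [231, 231, 231, 232, 251, 230, 132, 127, 63, 61, 60, 74, 107, 106, 107, 58, 52, 72, 72, 70, 68, 69, 68, 71, 69, 69, 69, 69, 69, 69, 49, 85, 108, 109, 107, 65, 66, 67, 97, 201, 136, 123, 224, 252, 239, 232, 233]
320 [230, 230, 228, 227, 250, 229, 126, 64, 60, 60, 60, 107, 108, 108, 96, 49, 49, 72, 70, 70, 69, 69, 69, 69, 69, 69, 69, 68, 70, 66, 49, 55, 107, 108, 109, 93, 63, 65, 67, 156, 230, 139, 189, 252, 235, 233, 233]
```

Run:
```python
from h import *
s=manip.read_state();c=grab('wrist');g=cv2.GaussianBlur(hsv(c)[...,2],(3,3),0)
for u in(270,300,340,365): print(u,list(zip(range(226,282,2),g[226:282:2,u].tolist())))
z=s['ee_pos'][2]-.031
print('blank edges bottom/top',cast(c,[[315,267]],z),cast(c,[[315,267]],z+.012), cast(c,[[315,235]],.014))
```

```text
270 [(226, 127), (228, 130), (230, 132), (232, 129), (234, 118), (236, 102), (238, 97), (240, 97), (242, 97), (244, 96), (246, 98), (248, 98), (250, 97), (252, 97), (254, 98), (256, 98), (258, 98), (260, 102), (262, 110), (264, 111), (266, 112), (268, 117), (270, 127), (272, 130), (274, 131), (276, 131), (278, 130), (280, 131)]
300 [(226, 126), (228, 128), (230, 131), (232, 128), (234, 116), (236, 101), (238, 95), (240, 95), (242, 96), (244, 97), (246, 96), (248, 97), (250, 95), (252, 96), (254, 96), (256, 96), (258, 95), (260, 99), (262, 108), (264, 110), (266, 110), (268, 115), (270, 125), (272, 130), (274, 129), (276, 129), (278, 113), (280, 72)]
340 [(226, 133), (228, 132), (230, 136), (232, 134), (234, 121), (236, 103), (238, 97), (240, 97), (242, 98), (244, 96), (246, 98), (248, 98), (250, 97), (252, 96), (254, 97), (256, 97), (258, 97), (260, 100), (262, 110), (264, 111), (266, 112), (268, 117), (270, 126), (272, 130), (274, 129), (276, 129), (278, 123), (280, 95)]
365 [(226, 133), (228, 133), (230, 138), (232, 134), (234, 123), (236, 107), (238, 102), (240, 102), (242, 102), (244, 102), (246, 102), (248, 101), (250, 102), (252, 101), (254, 101), (256, 101), (258, 102), (260, 105), (262, 114), (264, 115), (266, 116), (268, 121), (270, 130), (272, 132), (274, 133), (276, 133), (278, 133), (280, 136)]
blank edges bottom/top [[ 0.5557019  -0.14218795]] [[ 0.55603401 -0.13758967]] [[ 0.55617452 -0.13405038]]
```

arm_command(xyz=[[0.001,0.002,0],[0,0,0.012],[0,0,0.008],[0,0,0.005],[0,0,0]], twist=[[0,0,0],[0,0,0],[0,0,0],[0,0,0],[0,0,0]], claw=[0,0,0,0,0])

```text
t: 26.5
ee_pos: [0.5558, -0.1541, 0.0436]
tcp_rot: [-0.001, 0.729, 0.684, -0.001]
contact_force: [0.4, 0.5, -1.2]
opening: 0.0203
finger_force: 69.3
```

arm_command(xyz=[[0,0,0.003],[0,0,0.002],[0,0,0]], twist=[[0,0,0],[0,0,0],[0,0,0]], claw=[0,0,0])

```text
t: 26.8
ee_pos: [0.5566, -0.1542, 0.0396]
tcp_rot: [-0.0, 0.729, 0.684, -0.0]
contact_force: [-0.3, 0.1, -2.1]
opening: 0.0201
finger_force: 69.3
```

In the pocket (underside 8.6 mm). I lower the last bit, release and rise.

arm_command(xyz=[[0,0,0.002],[0,0,0.001],[0,0,0],[0,0,0]], twist=[[0,0,0],[0,0,0],[0,0,0],[0,0,0]], claw=[0,0,0,0])

```text
t: 27.2
ee_pos: [0.5568, -0.1543, 0.0371]
tcp_rot: [0.0, 0.729, 0.684, -0.0]
contact_force: [-1.6, 0.4, 3.2]
opening: 0.0201
finger_force: 69.9
```

arm_command(xyz=[[0,0,0],[0,0,0],[0,0,-0.04],[0,0,-0.04],[0,0,-0.04]], twist=[[0,0,0],[0,0,0],[0,0,0],[0,0,0],[0,0,0]], claw=[0.3,0.5,0.5,0.7,1])

```text
t: 27.7
ee_pos: [0.5565, -0.1541, 0.1579]
tcp_rot: [-0.0, 0.729, 0.684, -0.0]
contact_force: [0.2, -0.4, -0.7]
opening: 0.0701
finger_force: 0.0
```

Run:
```python
from h import *
s=manip.read_state();p=s['ee_pos'];print(p)
print(tool([.42,-.155,p[2]],0),tool([.408,-.24,p[2]],0),s['joint_pos'].round(2))
```

```text
[ 0.5564881  -0.15406988  0.15793367]
[array([-9.600e-03, -1.362e-01,  1.000e-04]), ('turn tool z', np.float64(-3.7))] [array([-0.0952, -0.1427,  0.    ]), ('turn tool z', np.float64(-3.7))] [ 0.65  0.61 -0.63  1.78  0.44  0.9  -0.23]
```

arm_command(xyz=[[-0.003,-0.048,-0.03],[-0.003,-0.048,-0.03],[-0.003,-0.048,-0.03],[0,0,0],[0,0,0]], twist=[[0,0,0],[0,0,0],[0,0,0],[0,0,-3.7],[0,0,0]], claw=[1,1,1,1,1])

```text
t: 28.2
ee_pos: [0.4291, -0.1548, 0.2371]
tcp_rot: [0.001, 0.707, 0.707, -0.0]
contact_force: [-0.2, 1.3, -0.1]
opening: 0.0856
finger_force: 0.0
```

Run:
```python
from h import *
s=manip.read_state();p=s['ee_pos'];print(p)
c=grab('wrist');cv2.imwrite('pics/w13.png',c['img'][:,:,::-1]);h=hsv(c);H,S,V=h[...,0],h[...,1],h[...,2]
for x in blobs((H>12)&(H<28)&(S>120),300): print('brass',(cast(c,[cv2.minEnclosingCircle(x)[0]],.018)*1000).round(1),cv2.boundingRect(x),rect(c,x,.018))
for q in([.5665,-.035,.038],[.5567,-.155,.038]):
  x0,y0=proj(c,q)[0].astype(int);print(x0,y0)
  for x in blobs(V<150,100,(x0-30,y0-30,x0+30,y0+30)): print('boss',rect(c,x,.038))
c=grab('top');h=hsv(c);H,S,V=h[...,0],h[...,1],h[...,2]
for x in blobs(((H<6)|(H>174))&(S>150)&(V>60),150,(300,260,460,345)): print('bar',rect(c,x,.012))
print(tool([.408,-.284,.2],0))
```

```text
[ 0.42908192 -0.15475198  0.2370909 ]
482 70
boss (array([551.7, -38.4], dtype=float32), 83.0, 28.5, 6.4)
454 213
boss (array([ 542.5, -153.5], dtype=float32), 88.7, 29.9, 5.9)
bar (array([ 408.9, -313.6], dtype=float32), 89.7, 175.4, 25.5)
[array([-0.13  , -0.0218,  0.0361]), ('turn tool z', np.float64(-0.1))]
```

arm_command(xyz=[[-0.0435,-0.0073,0],[-0.0435,-0.0073,0],[-0.0435,-0.0073,0.01],[0,0,0.05],[0,0,0.05]], twist=[[0,0,0],[0,0,0],[0,0,0],[0,0,0],[0,0,0]], claw=[0.8,0.6,0.45,0.45,0.45])

```text
t: 28.8
ee_pos: [0.4085, -0.2865, 0.1244]
tcp_rot: [0.001, 0.709, 0.706, 0.0]
contact_force: [0.8, -1.4, -0.1]
opening: 0.0381
finger_force: 0.0
```

arm_command(xyz=[[0,0,0],[0,0,0]], twist=[[0,0,0],[0,0,0]], claw=[0.45,0.45])

```text
t: 29.0
ee_pos: [0.4082, -0.2835, 0.126]
tcp_rot: [-0.001, 0.707, 0.708, 0.0]
contact_force: [0.5, 0.0, -0.2]
opening: 0.0383
finger_force: 0.0
```

Run:
```python
from h import *
s=manip.read_state();p=s['ee_pos'];print(p,s['opening'],tool([.408,-.284,.0345],0))
c=grab('wrist');V=hsv(c)[...,2];x0,y0=proj(c,[.406,-.283,.032])[0].astype(int);print(x0,y0)
for x in blobs(V<75,150,(x0-50,y0-70,x0+50,y0+50)): print(rect(c,x,.032),cv2.boundingRect(x))
```

```text
[ 0.40817319 -0.28349109  0.12598221] 0.03829393332795034 [array([-0.0007, -0.0001,  0.0915]), ('turn tool z', np.float64(0.1))]
312 250
(array([ 408.3, -282. ], dtype=float32), 90.7, 37.6, 20.4) (300, 220, 33, 57)
```

arm_command(xyz=[[0,0,0.045],[0,0,0.035],[0,0,0.011],[0,0,0],[0,0,0]], twist=[[0,0,0],[0,0,0],[0,0,0],[0,0,0],[0,0,0]], claw=[0.45,0.45,0.45,0.2,0], force=70)

```text
t: 29.55
ee_pos: [0.409, -0.2851, 0.0372]
tcp_rot: [0.001, 0.707, 0.707, 0.0]
contact_force: [0.7, 0.4, -2.1]
opening: 0.0196
finger_force: 69.5
```

arm_command(xyz=[[0,0,0],[0,0,0],[0,0,0],[0,0,0],[0,0,-0.02]], twist=[[0,0,0],[0,0,0],[0,0,0],[0,0,0],[0,0,0]], claw=[0,0,0,0,0])

```text
t: 30.05
ee_pos: [0.4066, -0.2841, 0.0547]
tcp_rot: [-0.001, 0.707, 0.707, -0.0]
contact_force: [-0.2, 0.1, -2.1]
opening: 0.0198
finger_force: 69.6
```

arm_command(xyz=[[0,0,-0.04],[0,0,-0.04],[0,0,-0.04],[0,0,0],[0,0,0]], twist=[[0,0,0],[0,0,0],[0,0,0],[0,0,0],[0,0,0]], claw=[0,0,0,0,0])

```text
t: 30.55
ee_pos: [0.4076, -0.285, 0.1759]
tcp_rot: [0.001, 0.707, 0.707, -0.0]
contact_force: [-0.2, 0.1, -3.5]
opening: 0.0197
finger_force: 69.6
```

arm_command(xyz=[[0.048,0,0],[0.048,0,0],[0.048,0,0],[0.048,0,0],[0,0,0]], twist=[[0,0,0],[0,0,0],[0,0,0],[0,0,0],[0,0,0]], claw=[0,0,0,0,0])

```text
t: 31.05
ee_pos: [0.4062, -0.086, 0.1742]
tcp_rot: [-0.002, 0.703, 0.711, 0.0]
contact_force: [0.5, -1.3, -2.9]
opening: 0.02
finger_force: 69.6
```

arm_command(xyz=[[0,0.039,0],[0,0.039,0],[0,0.039,0],[0,0.038,0],[0,0,0]], twist=[[0,0,0],[0,0,0],[0,0,0],[0,0,0],[0,0,3.6]], claw=[0,0,0,0,0])

```text
t: 31.55
ee_pos: [0.5661, -0.0923, 0.1734]
tcp_rot: [-0.0, 0.729, 0.684, 0.001]
contact_force: [-1.1, 0.8, -2.0]
opening: 0.0197
finger_force: 69.8
```

arm_command(xyz=[[0,0,0.02],[0,0,0.02],[0,0,0],[0,0,0]], twist=[[0,0,0],[0,0,0],[0,0,0],[0,0,0]], claw=[0,0,0,0])

```text
t: 31.95
ee_pos: [0.5616, -0.0926, 0.1341]
tcp_rot: [-0.001, 0.729, 0.685, -0.001]
contact_force: [0.8, -0.5, -1.4]
opening: 0.0192
finger_force: 69.8
```

Run:
```python
from h import *
s=manip.read_state();p=s['ee_pos'];print(p,s['opening'],tool([.5625,-.0925,.1],-3.6))
c=grab('wrist');cv2.imwrite('pics/w14.png',c['img'][:,:,::-1]);h=hsv(c);H,S,V=h[...,0],h[...,1],h[...,2]
m=((H<6)|(H>174))&(S>150)&(V>60); bl=(H>100)&(H<130)&(S>110)&(V>40)
zb=p[2]-.037+.012
for x in blobs(m,800): print('bar',rect(c,x,zb),cv2.boundingRect(x))
for x in blobs(bl,300): print('blue',rect(c,x,.05),cv2.boundingRect(x))
```

```text
[ 0.56155091 -0.09259185  0.13411826] 0.019235613374257294 [array([0.0001, 0.001 , 0.0341]), ('turn tool z', np.float64(0.0))]
bar (array([565.8, -17.2], dtype=float32), 84.7, 73.1, 28.4) (279, 23, 76, 193)
bar (array([ 558.4, -142.2], dtype=float32), 86.5, 36.7, 29.0) (287, 357, 59, 63)
blue (array([542.8,  15.6], dtype=float32), 86.4, 21.3, 9.5) (259, 43, 19, 45)
blue (array([593.1,  12.7], dtype=float32), 88.2, 21.0, 7.4) (356, 43, 15, 44)
```

arm_command(xyz=[[0,0,0.02],[0,0,0.015],[0,0,0.01],[0,0,0.005],[0,0,0]], twist=[[0,0,0],[0,0,0],[0,0,0],[0,0,0],[0,0,0]], claw=[0,0,0,0,0])

```text
t: 32.5
ee_pos: [0.5622, -0.0924, 0.0847]
tcp_rot: [-0.0, 0.729, 0.685, -0.0]
contact_force: [0.2, -1.1, -2.5]
opening: 0.0197
finger_force: 69.9
```

arm_command(xyz=[[0,0,0.002],[0,0,0]], twist=[[0,0,0],[0,0,0]], claw=[0,0])

```text
t: 32.7
ee_pos: [0.5628, -0.0925, 0.0835]
tcp_rot: [0.0, 0.729, 0.685, 0.0]
contact_force: [0.1, 0.5, -2.7]
opening: 0.0195
finger_force: 69.9
```

arm_command(xyz=[[0,0,0.002],[0,0,0.001],[0,0,0]], twist=[[0,0,0],[0,0,0],[0,0,0]], claw=[0,0,0])

```text
t: 33.0
ee_pos: [0.5625, -0.0925, 0.0801]
tcp_rot: [0.0, 0.729, 0.685, -0.0]
contact_force: [0.1, 0.1, -2.0]
opening: 0.02
finger_force: 69.9
```

arm_command(xyz=[[0,0,0.001],[0,0,0.001],[0,0,0]], twist=[[0,0,0],[0,0,0],[0,0,0]], claw=[0,0,0])

```text
t: 33.3
ee_pos: [0.5626, -0.0924, 0.0797]
tcp_rot: [0.0, 0.729, 0.685, -0.0]
contact_force: [-5.1, -0.3, 13.8]
opening: 0.0196
finger_force: 71.8
```

Seated at the expected height. I release and rise, then look.

arm_command(xyz=[[0,0,-0.0015],[0,0,0],[0,0,0],[0,0,-0.04],[0,0,-0.05]], twist=[[0,0,0],[0,0,0],[0,0,0],[0,0,0],[0,0,0]], claw=[0,0.3,0.45,0.45,0.6])

```text
t: 33.8
ee_pos: [0.5608, -0.0923, 0.1687]
tcp_rot: [-0.002, 0.729, 0.685, -0.001]
contact_force: [1.2, -0.8, 0.9]
opening: 0.0506
finger_force: 0.0
```

arm_command(xyz=[[0,0,-0.05],[0,0,-0.04],[0,0,0]], twist=[[0,0,0],[0,0,0],[0,0,0]], claw=[1,1,1])

```text
t: 34.1
ee_pos: [0.566, -0.0921, 0.2657]
tcp_rot: [0.004, 0.729, 0.685, 0.003]
contact_force: [0.3, -0.5, -0.6]
opening: 0.0854
finger_force: 0.0
```

Run:
```python
from h import *
s=manip.read_state();p=s['ee_pos'];print(p,s['joint_pos'].round(2),tool([.606,.109,p[2]],31))
c=grab('wrist');cv2.imwrite('pics/w15.png',c['img'][:,:,::-1]);h=hsv(c);H,S,V=h[...,0],h[...,1],h[...,2]
for x in blobs(((H<6)|(H>174))&(S>150)&(V>60),800): print('bar',rect(c,x,.055),cv2.boundingRect(x))
```

```text
[ 0.56603813 -0.09213063  0.26566144] [ 0.61  0.47 -0.71  1.7   0.35  1.08 -0.27] [array([2.032e-01, 2.730e-02, 1.000e-04]), ('turn tool z', np.float64(-34.6))]
bar (array([ 557.5, -161. ], dtype=float32), 86.7, 91.7, 26.8) (297, 235, 27, 86)
```

View pics/w15.png

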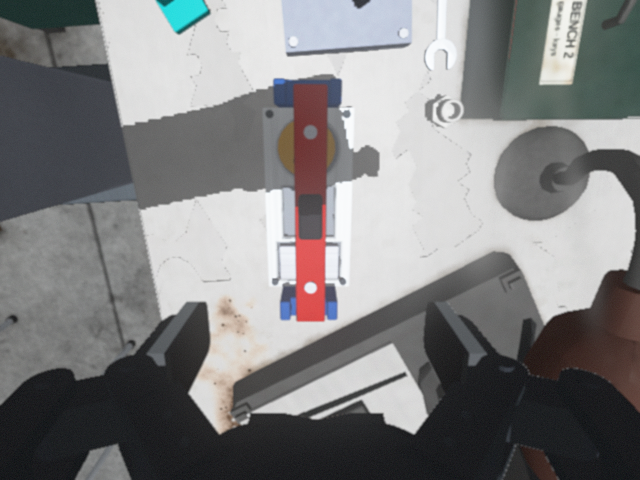

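The bar lies across both saddles (310,90–320). Brass is in the round pocket and the steel blank in the oblong pocket. Back to the wheel.

arm_command(xyz=[[0.0406,0.005,0],[0.0406,0.005,0],[0.0406,0.005,0],[0.0406,0.005,0],[0.0406,0.005,0]], twist=[[0,0,0],[0,0,0],[0,0,0],[0,0,0],[0,0,0]], claw=[1,1,1,1,1])

```text
t: 34.65
ee_pos: [0.5995, 0.1098, 0.2579]
tcp_rot: [-0.001, 0.729, 0.685, -0.001]
contact_force: [-0.6, -0.4, 0.4]
opening: 0.0855
finger_force: 0.0
```

arm_command(xyz=[[0,0,0],[0,0,0],[0,0,0],[0,0,0],[0,0,0]], twist=[[0,0,-8.5],[0,0,-8.5],[0,0,-8.5],[0,0,-8.5],[0,0,-0.6]], claw=[1,0.8,0.6,0.6,0.6])

```text
t: 35.15
ee_pos: [0.5994, 0.1083, 0.2578]
tcp_rot: [-0.001, 0.491, 0.871, -0.001]
contact_force: [-0.3, 0.0, -0.5]
opening: 0.0513
finger_force: 0.0
```

Run:
```python
from h import *
s=manip.read_state();p=s['ee_pos'];print(p,s['joint_pos'].round(2),tool([.606,.1095,.11],31))
c=grab('wrist');V=hsv(c)[...,2];x0,y0=proj(c,[.604,.1085,.05])[0].astype(int);print(x0,y0)
for t in(80,100): 
  for x in blobs(V<t,200,(x0-40,y0-50,x0+40,y0+50)): print(t,rect(c,x,.05),cv2.boundingRect(x))
```

```text
[0.59939848 0.10832534 0.25781385] [ 0.33  0.6  -0.85  1.6   0.48  1.17 -0.09] [array([-0.0026,  0.0066,  0.1478]), ('turn tool z', np.float64(0.1))]
320 214
80 (array([598.5, 124.2], dtype=float32), 121.1, 31.8, 13.0) (317, 180, 15, 35)
100 (array([605.6, 112.4], dtype=float32), 121.1, 61.2, 14.8) (316, 179, 17, 65)
```

arm_command(xyz=[[-0.0015,0.006,0.04],[0,0,0.05],[0,0,0.05],[0,0,0],[0,0,0]], twist=[[0,0,0],[0,0,0],[0,0,0],[0,0,0],[0,0,0]], claw=[0.6,0.6,0.6,0.6,0.6])

```text
t: 35.7
ee_pos: [0.6057, 0.1107, 0.1199]
tcp_rot: [-0.001, 0.493, 0.87, -0.0]
contact_force: [0.1, 0.5, 2.0]
opening: 0.0515
finger_force: 0.0
```

Run:
```python
from h import *
print(manip.read_state()['ee_pos'],tool([.606,.1095,.049],31))
```

```text
[0.60573936 0.11072253 0.11993055] [array([-0.0012, -0.0003,  0.0709]), ('turn tool z', np.float64(-0.1))]
```

Descend, grip, turn +120° (tool z −120°).

arm_command(xyz=[[-0.001,0,0.04],[0,0,0.031],[0,0,0],[0,0,0],[0,0,0]], twist=[[0,0,0],[0,0,0],[0,0,0],[0,0,0],[0,0,0]], claw=[0.6,0.6,0.5,0,0], force=40)

```text
t: 36.2
ee_pos: [0.6068, 0.1092, 0.0517]
tcp_rot: [0.001, 0.493, 0.87, -0.001]
contact_force: [-18.1, -10.1, 16.6]
opening: 0.0145
finger_force: 12.3
```

arm_command(xyz=[[0,0,0],[0,0,0],[0,0,0],[0,0,0],[0,0,0]], twist=[[0,0,0],[0,0,0],[0,0,0],[0,0,-8],[0,0,-8]], claw=[0,0,0,0,0])

```text
t: 36.7
ee_pos: [0.6067, 0.1092, 0.0519]
tcp_rot: [0.001, 0.364, 0.931, -0.001]
contact_force: [-7.8, -2.7, 8.9]
opening: 0.0139
finger_force: 39.9
```

Run:
```python
from h import *
s=manip.read_state();print(s['ee_pos'],s['contact_force'],s['opening'],s['joint_pos'].round(2))
```

```text
[0.60672257 0.10918177 0.05187057] [-7.7512448  -2.72771454  8.89446148] 0.013906415178826062 [ 0.26  0.88 -0.75  1.71  0.75  0.87  0.01]
```

arm_command(xyz=[[0,0,0],[0,0,0],[0,0,0],[0,0,0],[0,0,0]], twist=[[0,0,-8],[0,0,-8],[0,0,-8],[0,0,-8],[0,0,-8]], claw=[0,0,0,0,0])

```text
t: 37.2
ee_pos: [0.6067, 0.1093, 0.0519]
tcp_rot: [0.0, 0.024, 1.0, -0.001]
contact_force: [-6.2, -2.6, 8.7]
opening: 0.0139
finger_force: 40.0
```

arm_command(xyz=[[0,0,0],[0,0,0],[0,0,0],[0,0,0],[0,0,0]], twist=[[0,0,-8],[0,0,-8],[0,0,-8],[0,0,-8],[0,0,-8]], claw=[0,0,0,0,0])

```text
t: 37.7
ee_pos: [0.6067, 0.1093, 0.0519]
tcp_rot: [0.0, -0.32, 0.948, -0.001]
contact_force: [-7.2, -1.6, 8.2]
opening: 0.014
finger_force: 40.0
```

arm_command(xyz=[[0,0,0],[0,0,0],[0,0,0],[0,0,0]], twist=[[0,0,-8],[0,0,-8],[0,0,-8],[0,0,0]], claw=[0,0,0,0])

```text
t: 38.1
ee_pos: [0.6067, 0.1094, 0.0518]
tcp_rot: [-0.0, -0.509, 0.861, -0.001]
contact_force: [-7.2, -3.2, 9.5]
opening: 0.0138
finger_force: 40.2
```

arm_command(xyz=[[0,0,0],[0,0,0],[0,0,-0.03],[0,0,-0.05],[0,0,-0.05]], twist=[[0,0,0],[0,0,0],[0,0,0],[0,0,0],[0,0,0]], claw=[0.3,0.6,0.6,0.6,0.6])

```text
t: 38.6
ee_pos: [0.6066, 0.1094, 0.1807]
tcp_rot: [0.0, -0.508, 0.862, 0.0]
contact_force: [1.0, -0.5, 0.0]
opening: 0.0515
finger_force: 0.0
```

arm_command(xyz=[[0,0,-0.05],[0,0,-0.04],[0,0,0],[0,0,0]], twist=[[0,0,0],[0,0,0],[0,0,0],[0,0,0]], claw=[1,1,1,1])

```text
t: 39.0
ee_pos: [0.6072, 0.1096, 0.2703]
tcp_rot: [0.001, -0.507, 0.862, -0.001]
contact_force: [0.5, -0.5, 0.1]
opening: 0.0857
finger_force: 0.0
```

Run:
```python
from h import *
s=manip.read_state();print(s['t'],s['ee_pos'],s['joint_pos'].round(2))
W=[[.565+a*.004,.109+b*.004,.024] for a in(-2,-1,0,1,2) for b in(-2,-1,0,1,2)]
for n in('wrist','top'):
  c=grab(n);h=hsv(c);q=proj(c,W).round().astype(int);print(n,[h[v,u].tolist() for u,v in q])
  cv2.imwrite(f'pics/{n}_end.png',c['img'][:,:,::-1])
h=hsv(c);H,S,V=h[...,0],h[...,1],h[...,2]
for x in blobs(((H<6)|(H>174))&(S>150)&(V>70),200,(225,220,360,280)): print('bar',rect(c,x,.055))
for x in blobs((H>22)&(H<34)&(S>150)&(V>120),80,(440,290,520,360)): print('tape',rect(c,x,.02))
```

```text
39.0 [0.60721011 0.10963224 0.2702748 ] [ 0.5   0.77 -1.22  1.56  0.74  1.33  1.83]
wrist [[69, 65, 82], [67, 79, 87], [70, 76, 81], [67, 83, 80], [65, 92, 89], [65, 111, 103], [66, 114, 105], [66, 118, 104], [65, 126, 101], [65, 126, 101], [65, 107, 100], [66, 115, 106], [67, 119, 105], [66, 124, 103], [66, 121, 103], [66, 106, 103], [67, 125, 106], [66, 119, 103], [65, 126, 103], [65, 119, 103], [66, 109, 98], [66, 118, 106], [66, 120, 106], [66, 120, 100], [65, 114, 98]]
top [[69, 123, 77], [69, 121, 78], [82, 131, 80], [103, 83, 98], [105, 83, 107], [69, 255, 100], [68, 243, 104], [68, 245, 101], [78, 125, 94], [102, 83, 101], [68, 240, 102], [66, 255, 105], [69, 255, 108], [68, 215, 102], [82, 92, 83], [70, 243, 106], [71, 253, 109], [68, 255, 104], [68, 213, 110], [70, 143, 84], [68, 241, 94], [67, 239, 97], [68, 216, 99], [67, 212, 100], [70, 121, 76]]
bar (array([561.9, -96.6], dtype=float32), 86.4, 224.8, 28.4)
tape (array([ 414.7, -480.5], dtype=float32), 90.2, 73.7, 73.7)
```

Green fills the window, the bar is in its saddles and the tape hasn't moved. Handing in.

```bash
python3 -c "
from plant import manip
print(manip.close_job())"
```

```text
the job is handed in; nothing more can be done
None
```

The job is handed in after about 39 s of robot time: the round and oblong blanks are in their pockets (no square blank in the scene), the bar is back on both supports and green fills the window, but the hand-in returned no verdict.

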